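# Knock a turned handle out of its nest and lay it in the drilling cradle

## Robot

A 7-joint arm with a two-finger parallel gripper is mounted at the origin on the work surface. World frame = base frame: x ahead of the robot, y to its left, z up, the work surface at z = 0. Lengths are in m, angles in rad, forces in N, time in s.
With the tool pointing down it reaches from about 0.425 to 0.875 m from the base axis. Payload 4.7 kg.
Tool frame: the origin (TCP) lies at the very end of the fingers, on their centre line; the grasp point (between the pads) lies 19 mm behind it; z points along the fingers, y is the direction in which the jaws open and shut (so a half turn about z gives the same grasp; the last joint's range is limited). The gripper opens to 87 mm and grips with 3 to 60 N. Pads are 19 mm wide; open, the fingers measure 117 mm over their backs; the gripper's body (75 mm by 190 mm) begins 51 mm behind the grasp point.
Start: joints at [-1.284, 0.321, -0.07, 1.45, 0.023, 1.371, -0.057], TCP at [0.175, 0.626, 0.223] pointing down, gripper open.
Joint ranges: [-2.86, 2.86], [-0.3, 2.09], [-1.38, 1.24], [0.06, 2.45], [-1.56, 4.7], [0.09, 2.05], [-2.69, 2.69]. Speed limits (rad/s): [2.57, 2.57, 3.14, 3.14, 3.14, 3.14, 3.14].

## Interface

Orientations are given as a rotation vector (axis times angle).
In Python, from bench import ctrl, get_image, camera_info gives the robot as it stands.
- The arm moves only by the tool carry_out, never from a script. Its argument "commands" is a list of rows, each an object of numbers: "tx", "ty", "tz": the shift along the tool's x, y, z in m; "rx", "ry", "rz": the turn, a rotation vector about the tool's x, y, z in rad; "jaw": the opening, from 0 (shut) to 1 (fully open). In form: [{"tx": .., "ty": .., "tz": .., "rx": .., "ry": .., "rz": .., "jaw": ..}, ...]. A call has 1 to 12 rows; each row is the pose to reach, as a shift and turn from the pose commanded when the call began, along the tool's axes at that moment; what a row does not reach only later rows make up. A row lasts 1/8 s, in which the tool goes at most 62.5 mm and 10.7 degrees, less where a joint would pass 70% of its speed; a pose out of reach is approached as far as the arm can. A call with a gripper value outside its range is refused whole. The fingers move at their own pace and stop on an object; "grip_force" is the grip in N (left out, the last holds). Time passes only in rows, so rows that repeat a pose let the fingers close. It gives the time, the measured TCP pose, the force and the opening at its end, in the units of the state.
- ctrl.get_state(): the state, without advancing time (a new reading comes with each control period).
- get_image(name): name is "scene" or "top"; returns the picture (400x640x3 uint8, red, green, blue); there is no depth.
- camera_info(name): a dict with "intrinsics" (3x3 intrinsics, pixels), "R" (3x3) and "t" (3): a world point X has camera coordinates R X + t. Camera axes: x right, y down, z forward; pixel columns grow to the right and rows downward; lengths in m; the calibration is good to about 2 mm. A picture is of the moment at which its call begins. camera_info takes no time and is no camera call.
- ctrl.close_job(): hands the job in, once; it reports no verdict.
The state is a dict: "time": time; "joint_positions": joint angles; "qd": joint speeds; "joint_torque": joint torques, N m; "position": TCP position; "tool_rot": TCP orientation; "ft_force": force on the tool from outside, world axes, zero at the start; "torque": the same for the moment, N m; "grip_width": opening from 0.0 (shut) to 1.0 (fully open).
Only numpy, scipy, OpenCV 4.12 (cv2) and the standard library are available. Lean on these libraries where they do the work, as an engineer would, in place of code of your own. Each camera call takes 0.05 s, during which the arm holds its last target.

## Task

The turned wooden tool handle sits too deep in the aluminium nest to be gripped: press the side lever all the way down so that the knockout rod lifts it, then take it out. Lay it lengthwise and centred in the two V saddles of the drilling cradle, brass end towards the upright end plate, lowering it gently until you feel it settle level in both Vs while you still hold it (the saddles' height is not known beforehand), and only then let go and leave it lying there. Leave the other things on the bench where they are.

Things in the scene. Friction and masses are not known exactly. Their poses are not given: they have to be found in the camera images.
- nest: Fixed aluminium nest block on a steel base plate 170 x 84 x 10; block 154 (along x) x 64 x 88 tall. Origin at the centre of its underside on the bench, x along the trough, z up. As found the handle's axis is at z = 66, 22 below the block's top; with the lever fully down the knockout rod (shallow V head under the handle's middle) holds the axis at about z = 93. The lever is on its -y side.
- nest_mouth (a point): Centre of the mouth of the nest's trough, level with the block's top, 88 above the bench; x along the trough. The trough is 138 long, 36 wide, 38 deep. In the middle 60 of its length both side walls (14 thick) are cut down by 10 (to 78 above the bench) so that fingers can come in across it.
- lever (a joint): Side lever of the nest: 0 = up, 0.5 rad = fully down against its stop, starts between 0 and 0.03. Hinge axis along the nest's x, at x = 40, y = -46, z = 55 in the nest's frame. Takes about 11 N at the pad, stays where it is left; the rod rises 60 mm per rad (30 in all).
- lever_pad (a point): Centre of the top face of the lever's black rubber pad, 34 x 34 x 10, 62 from the hinge axis; moves with the lever and goes down about 31 mm over the full stroke.
- handle_center (a point): Centre of the turned wooden handle, half-way along and on its axis; x along the axis towards the brass ferrule, y and z turn as it rolls. Wood 32 in diameter from x = -66 to 52, brass ferrule 22 in diameter from x = 52 to 66 (132 long in all), about 0.06 to 0.13 kg.
- handle_ferrule (a point): Centre of the free end face of the brass ferrule, at x = 66 of the handle.
- cradle: Fixed drilling cradle: base plate 150 (along x) x 90 x 12; origin at the centre of its underside on the bench, x along the groove towards the end plate, z up. Its rigid head is clamped at an unknown height, not reported: the axis of a seated handle lies over the cradle's x axis, anywhere from 90 to 120 above the bench. Centred means handle centre over this origin.
- cradle_post (a point): Top of the cradle's post socket, 42 above the bench on its centre line. Above it is the head: a beam with two V saddles (90 degree V, 12 thick along x, 41 wide, at x = -34 and 34; 56 free between them for fingers) and an upright end plate, 44 wide, near face at x = 80, top 14 above the seated handle's axis. The beam is 36 below that axis.
- wax_tin: Bystander: low round metal tin, 44 across, 40 tall; origin under its centre.
- bowl: Bystander: turned wooden bowl, 130 across, 55 tall; origin under its centre.
- glue: Bystander: white bottle, 56 across, 150 tall; origin under its centre.
- mallet: Bystander: turned wooden mallet standing on its head, 92 across, 234 tall; origin under its centre.
- blank: Bystander: square wooden blank lying down, 190 x 45 x 45; origin under its centre, x along its length.
- brush: Bystander: bench brush lying down, handle to its -x, roughly 0.2 m long; origin under its middle.
- calipers: Bystander: steel outside calipers lying flat, 160 x 65, 11 high; origin under the middle, x along its length.
Mind the look-alikes: they are no part of the job. There is more than one size of the nest; the job needs the larger. Leave any red look-alike of the part that bears handle_center alone.

How it is judged:
By the outcome, as a careful person would: the job done as asked, in the order asked, and still so for the second after the job is handed in, with the robot touching nothing.
It also fails if it takes over 54 s, if anything falls off the work surface, if the arm or the gripper's body presses on something with over 40 N, if the wrist force passes 120 N, or if a joint passes its speed limit or range.

## Working session

There is one attempt and no reset: what is moved stays moved. The work goes in short steps, Python scripts to look and compute and a tool call to move; the robot and the scene stay as the last step left them, time stands still between calls to the robot, and variables do not carry over. Pictures are saved under pics/ and viewed, and the job is handed in when it is done.

Besides the shell and the picture viewer there is one more tool, called after ">>>" as a command line: name --argument value ..., lists and objects as JSON in quotes. carry_out: Moves the arm, as the interface text tells. Its arguments: {"type":"object","properties":{"commands":{"type":"array"},"grip_force":{"type":"number"}},"required":["commands"]}

```bash
mkdir -p pics; ls; cat > a.py <<'E'
from bench import ctrl,get_image,camera_info
import cv2
for n in("scene","top"):
    im=get_image(n); cv2.imwrite(f"pics/{n}0.png",im[:,:,::-1]); c=camera_info(n); print(n,c)
s=ctrl.get_state(); print(s)
E
python3 a.py
```

```text
pics
scene {'intrinsics': array([[447.21735442,   0.        , 315.94130798],
       [  0.        , 447.21735442, 199.93748061],
       [  0.        ,   0.        ,   1.        ]]), 'R': array([[ 0.61650119,  0.78732248, -0.00704331],
       [ 0.58417578, -0.46339118, -0.66633871],
       [-0.52788725,  0.40668408, -0.74561593]]), 't': array([-0.31799143, -0.28442667,  1.62150221])}
top {'intrinsics': array([[380.09897481,   0.        , 321.59653493],
       [  0.        , 380.09897481, 198.49506617],
       [  0.        ,   0.        ,   1.        ]]), 'R': array([[-0.02924995, -0.99949718, -0.01224056],
       [-0.99390676,  0.03038393, -0.10595361],
       [ 0.10627225,  0.00906684, -0.99429573]]), 't': array([0.02260242, 0.51927526, 1.22843105])}
{'time': 0.1, 'joint_positions': array([-1.28388863,  0.32175915, -0.07009092,  1.45158771,  0.02260548,
        1.37080998, -0.05688701]), 'qd': array([ 5.86790870e-04,  5.18953736e-05,  4.45646947e-04, -2.47533784e-03,
       -1.41218304e-03, -2.44803006e-04, -7.52259277e-04]), 'joint_torque': array([ 2.51465127e-05, -4.92572594e+01, -4.05837838e-01, -3.13399637e+01,
       -6.41765655e-02,  3.95928172e-02,  8.24901099e-05]), 'position': array([0.17504004, 0.62545149, 0.22154685]), 'tool_rot': array([-4.27102452e-01, -3.11227897e+00,  2.78240766e-03]), 'ft_force': array([-0.45897957,  0.54720635, -0.39880329]), 'torque': array([ 0.03071666, -0.06355252, -0.05476659]), 'grip_width': 0.9965528974952684}
```

View pics/scene0.png

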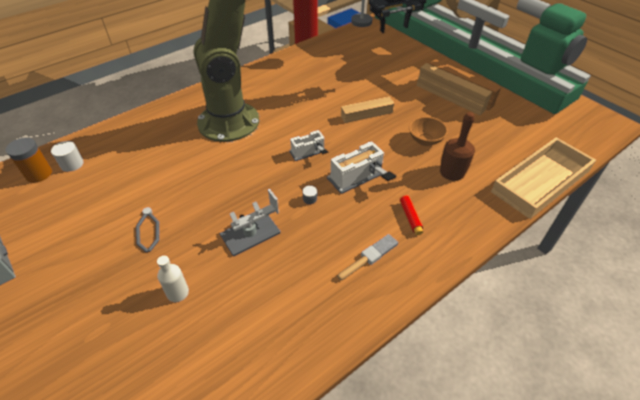

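View pics/top0.png

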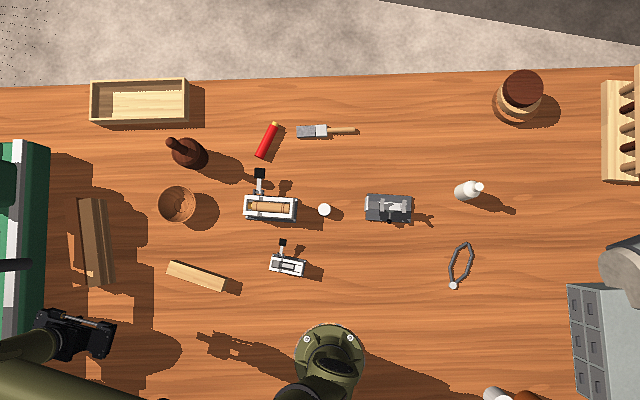

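```bash
python3 -c "
import cv2
t=cv2.imread('pics/top0.png');s=cv2.imread('pics/scene0.png')
a=cv2.resize(t[155:240,225:425],None,fx=4,fy=4,interpolation=cv2.INTER_CUBIC);cv2.imwrite('pics/tz.png',a)
a=cv2.resize(s[120:260,210:410],None,fx=4,fy=4,interpolation=cv2.INTER_CUBIC);cv2.imwrite('pics/sz.png',a)"
```

```text
(no output)
```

View pics/tz.png

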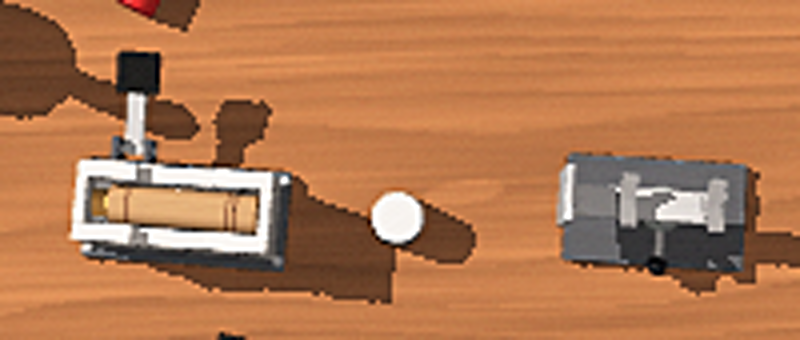

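View pics/sz.png

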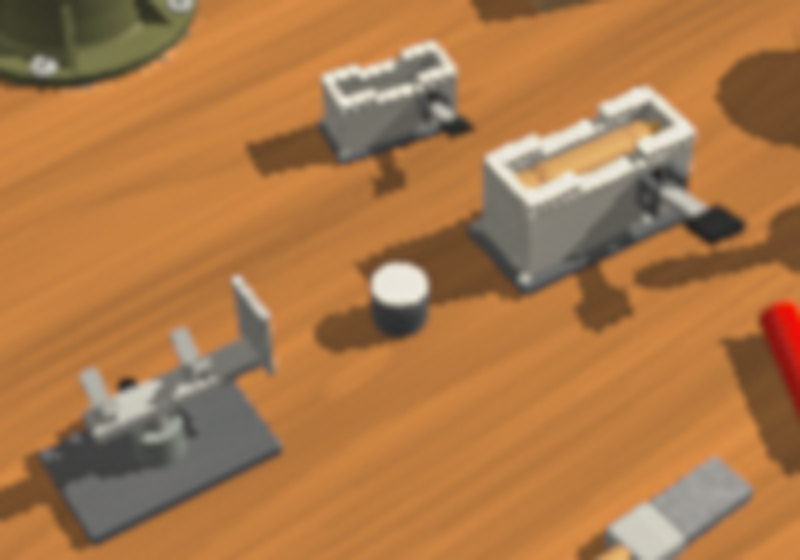

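```bash
cat > h.py <<'E'
import numpy as np,cv2
from bench import camera_info
C={n:camera_info(n) for n in("scene","top")}
def ray(n,p,z):
    c=C[n];K,R,t=c["intrinsics"],c["R"],c["t"]
    d=R.T@np.linalg.solve(K,[p[0],p[1],1.]);o=-R.T@t
    return o+d*(z-o[2])/d[2]
def proj(n,X):
    c=C[n];q=c["intrinsics"]@(c["R"]@np.array(X)+c["t"]);return q[:2]/q[2]
def rect(n,mask,z):
    cs,_=cv2.findContours(mask.astype(np.uint8),cv2.RETR_EXTERNAL,cv2.CHAIN_APPROX_NONE)
    k=max(cs,key=cv2.contourArea)
    W=np.array([ray(n,p[0],z)[:2] for p in k],np.float32)
    (c,wh,a)=cv2.minAreaRect(W*1000)
    b=cv2.boxPoints((c,wh,a)); e=max((b[1]-b[0],b[2]-b[1]),key=lambda v:np.hypot(*v))
    return np.round(c,1),np.round(wh,1),np.degrees(np.arctan2(e[1],e[0]))%180,cv2.contourArea(k)
def win(m,x0,x1,y0,y1):
    o=np.zeros_like(m);o[y0:y1,x0:x1]=m[y0:y1,x0:x1];return o
E
cat > b.py <<'E'
from h import *
t=cv2.imread('pics/top0.png').astype(int);s=cv2.imread('pics/scene0.png').astype(int)
for n,im,w,wc,wl in(("top",t,(235,303,180,230),(362,416,185,225),(250,268,165,182)),("scene",s,(325,385,138,182),(218,282,205,256),(380,400,165,185))):
    mn=im.min(2);sat=im.max(2)-mn
    for th in(190,205,220):
        print(n,"nest",th,rect(n,win((mn>th)&(sat<30),*w),.088))
    m=win((sat<28)&(mn<150),*wc)
    m=cv2.morphologyEx(m.astype(np.uint8),cv2.MORPH_OPEN,np.ones((3,3)))
    print(n,"cradle",rect(n,m,.012))
    m=win(im.max(2)<50,*wl); ys,xs=np.nonzero(m); p=(xs.mean(),ys.mean());print(n,"pad px",p,len(xs),ray(n,p,.06),ray(n,p,.05))
E
python3 b.py
```

```text
top nest 190 (array([491.8, 151.9]), array([103. ,  63.3]), np.float32(84.86651), 210.0)
top nest 205 (array([491.9, 152.1]), array([102.6,  63.1]), np.float32(84.86655), 202.5)
top nest 220 (array([492. , 152.1]), array([102.6,  62.9]), np.float32(84.86655), 188.0)
top cradle (array([ 480.9, -214.4]), array([148.5,  96.1]), np.float32(84.388374), 1118.0)
top pad px (np.float64(259.34653465346537), np.float64(172.72277227722773)) 101 [0.60663477 0.2065063  0.06      ] [0.60844628 0.20823908 0.05      ]
scene nest 190 (array([496.7, 144.2]), array([88.8, 66. ]), np.float32(81.59148), 94.5)
scene nest 205 (array([520. , 141.7]), array([82.1, 13.5]), np.float32(73.59265), 25.0)
scene nest 220 (array([514.4, 137.3]), array([5.4, 0. ]), np.float32(105.09175), 0.0)
scene cradle (array([ 480. , -196.1]), array([188.3, 109.7]), np.float32(84.598656), 1408.5)
scene pad px (np.float64(388.0980392156863), np.float64(175.9607843137255)) 51 [0.59922612 0.21110767 0.06      ] [0.59276032 0.21896333 0.05      ]
```

```bash
cat > c.py <<'E'
from h import *
t=cv2.imread('pics/top0.png').astype(int);s=cv2.imread('pics/scene0.png').astype(int)
for n,im,w in(("top",t,(240,303,188,226)),("scene",s,(325,387,138,182))):
    mn=im.min(2);sat=im.max(2)-mn
    for th in(160,175,190,205):
        m=win((mn>th)&(sat<35),*w).astype(np.uint8)
        k,l,st,_=cv2.connectedComponentsWithStats(m)
        m=np.isin(l,[i for i in range(1,k) if st[i,4]>15])
        ys,xs=np.nonzero(m)
        W=np.array([ray(n,p,.088)[:2]*1000 for p in zip(xs,ys)],np.float32)
        c,wh,a=cv2.minAreaRect(W);print(n,th,len(xs),np.round(c,1),np.round(wh,1),a)
# cradle: fit edges of whole silhouette incl. bright head, top view
mn=t.min(2);sat=t.max(2)-mn
# wood handle in nest
hsv=cv2.cvtColor(t.astype(np.uint8),cv2.COLOR_BGR2HSV)
m=win((t[:,:,2]>150)&(sat>40),248,293,198,218);m=win(m,248,293,200,216)
print(rect("top",m,.066))
o=cv2.imread('pics/top0.png')
# predicted overlay, nest guess
def draw(im,n,o3,yaw,pts,col):
    c,s_=np.cos(yaw),np.sin(yaw)
    for x,y,z in pts:
        q=proj(n,(o3[0]+c*x-s_*y,o3[1]+s_*x+c*y,z));cv2.circle(im,tuple(int(round(v*4)) for v in q),0,col,-1) if 0 else cv2.drawMarker(im,tuple(int(round((v+.5)*4)) for v in q),col,0,8,1)
for n,(x0,x1,y0,y1) in(("top",(225,425,155,240)),("scene",(210,410,120,260))):
    im=cv2.imread(f'pics/{n}0.png');im=cv2.resize(im,None,fx=4,fy=4,interpolation=cv2.INTER_CUBIC)
    N=[(sx*.077,sy*.032,.088) for sx in(-1,1) for sy in(-1,1)]+[(sx*.085,sy*.042,.01) for sx in(-1,1) for sy in(-1,1)]+[(.04,-.108,.07)]
    draw(im,n,(.492,.152),np.radians(84.87),N,(0,0,255))
    Cc=[(sx*.075,sy*.045,.012) for sx in(-1,1) for sy in(-1,1)]+[(0,0,.042)]
    draw(im,n,(.4809,-.2144),np.radians(84.4),Cc,(0,0,255))
    cv2.imwrite(f'pics/ov_{n}.png',im[y0*4:y1*4,x0*4:x1*4])
E
python3 c.py
```

```text
top 160 449 [494.7 177.1] [153.6  63.8] 83.83104705810547
top 175 445 [494.7 177.1] [153.6  63.8] 83.83104705810547
top 190 440 [494.6 177.2] [153.6  63.6] 83.83128356933594
top 205 428 [494.6 177.4] [153.2  63.6] 83.83128356933594
scene 160 352 [530.3 172.3] [153.2 131.2] 84.65650939941406
scene 175 283 [500.  176.3] [150.8  70. ] 84.65650939941406
scene 190 233 [499.3 176.4] [150.8  68.6] 84.65650939941406
scene 205 145 [499.3 176.8] [147.5  66.1] 83.83551025390625
(array([495.8, 178.6]), array([129.7,  27.8]), np.float32(83.87625), 282.5)
```

View pics/ov_top.png

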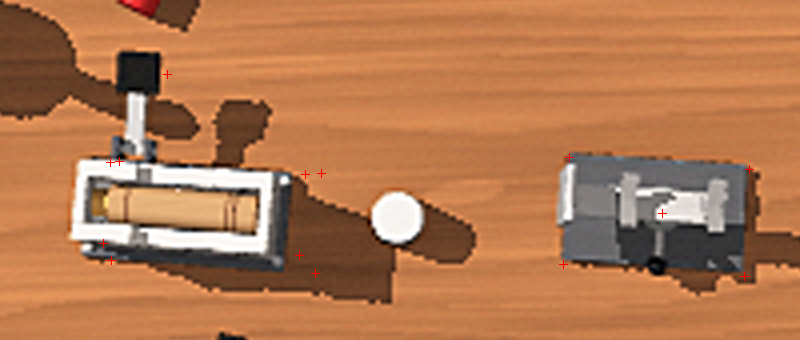

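View pics/ov_scene.png

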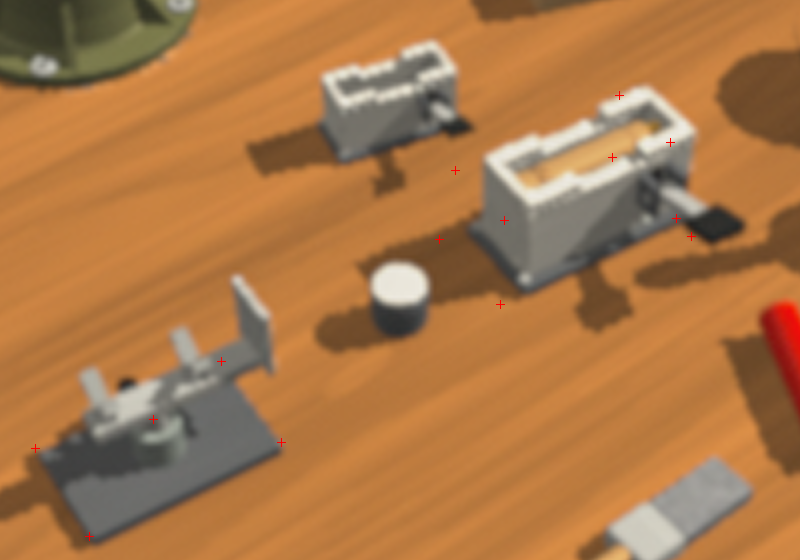

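```bash
cat > d.py <<'E'
from h import *
t=cv2.imread('pics/top0.png').astype(int)
sat=(t.max(2)-t.min(2))/np.maximum(t.max(2),1)
m=win(sat<.33,355,425,180,232)
top=[];bot=[];L=[];R=[]
for x in range(368,410):
    ys=np.nonzero(m[:,x])[0];top.append((x,ys.min()-.5));bot.append((x,ys.max()+.5))
for y in range(197,218):
    xs=np.nonzero(m[y])[0];L.append((xs.min()-.5,y));R.append((xs.max()+.5,y))
def fit(p):
    W=np.array([ray("top",q,.012)[:2]*1000 for q in p],np.float32)
    v=cv2.fitLine(W,cv2.DIST_HUBER,0,.1,.001).ravel();return v
for k,p in zip("TBLR",(top,bot,L,R)):
    v=fit(p);print(k,np.degrees(np.arctan2(v[1],v[0])),v[2:])
print([y for _,y in top],[y for _,y in bot],[x for x,_ in L],[x for x,_ in R])
E
python3 d.py
```

```text
T 84.469505 [ 528.77136 -217.114  ]
B 83.910034 [ 436.86157 -235.8856 ]
L 1.0240536 [ 488.18927 -135.92238]
R -3.0923145 [ 474.2518  -287.27368]
[np.float64(192.5), np.float64(192.5), np.float64(193.5), np.float64(193.5), np.float64(193.5), np.float64(193.5), np.float64(193.5), np.float64(193.5), np.float64(193.5), np.float64(193.5), np.float64(193.5), np.float64(193.5), np.float64(193.5), np.float64(193.5), np.float64(193.5), np.float64(193.5), np.float64(193.5), np.float64(193.5), np.float64(194.5), np.float64(194.5), np.float64(194.5), np.float64(194.5), np.float64(194.5), np.float64(194.5), np.float64(194.5), np.float64(194.5), np.float64(194.5), np.float64(194.5), np.float64(194.5), np.float64(194.5), np.float64(194.5), np.float64(194.5), np.float64(194.5), np.float64(195.5), np.float64(195.5), np.float64(195.5), np.float64(195.5), np.float64(195.5), np.float64(195.5), np.float64(195.5), np.float64(195.5), np.float64(195.5)] [np.float64(219.5), np.float64(219.5), np.float64(219.5), np.float64(219.5), np.float64(219.5), np.float64(220.5), np.float64(220.5), np.float64(220.5), np.
[... 742 characters left out ...]
float64(364.5), np.float64(364.5), np.float64(364.5), np.float64(364.5), np.float64(363.5), np.float64(363.5), np.float64(363.5), np.float64(363.5), np.float64(363.5), np.float64(364.5), np.float64(365.5), np.float64(365.5), np.float64(365.5), np.float64(365.5), np.float64(365.5), np.float64(365.5)] [np.float64(411.5), np.float64(411.5), np.float64(411.5), np.float64(411.5), np.float64(411.5), np.float64(410.5), np.float64(410.5), np.float64(410.5), np.float64(410.5), np.float64(410.5), np.float64(410.5), np.float64(410.5), np.float64(410.5), np.float64(410.5), np.float64(410.5), np.float64(410.5), np.float64(410.5), np.float64(410.5), np.float64(410.5), np.float64(410.5), np.float64(410.5)]
```

```bash
python3 -c "
from h import *
for z in (0,.012): print(z,ray('top',(365.5,214),z),ray('top',(365.5,197),z),ray('top',(410.6,214),z),ray('top',(411.5,197),z))
c=C['top'];print(-c['R'].T@c['t']); c=C['scene'];print(-c['R'].T@c['t'])
# scene corners of plate top
for p in((280,450),(97,541),(42,455)): print(ray('scene',(210+p[0]/4-.5,120+p[1]/4-.5),.012))
yaw=np.radians(84.3);a=np.array([np.cos(yaw),np.sin(yaw)]);b=np.array([-a[1],a[0]])
o=np.array([.4842,-.2135])
for p in ((.075,-.045),(-.075,-.045),(-.075,.045)): print(o+a*p[0]+b*p[1])
"

```

```text
0 [ 0.46582569 -0.1385559   0.        ] [ 5.23226695e-01 -1.40938173e-01  2.22044605e-16] [ 0.46128583 -0.28954769  0.        ] [ 0.51848905 -0.29566724  0.        ]
0.012 [ 0.46507751 -0.13729424  0.012     ] [ 0.521939   -0.13965413  0.012     ] [ 0.46058032 -0.28686685  0.012     ] [ 0.51724588 -0.29292889  0.012     ]
[ 0.38622418 -0.00432455  1.2767195 ]
[ 1.21816761 -0.54087814  1.01725367]
[ 0.53823735 -0.14868988  0.012     ]
[ 0.52495847 -0.2911535   0.012     ]
[ 0.43721845 -0.28345011  0.012     ]
[ 0.53642648 -0.14334022]
[ 0.52152852 -0.29259856]
[ 0.43197352 -0.28365978]
```

```bash
cat >> h.py <<'E'
from scipy.spatial.transform import Rotation as Ro
def rel(target,yaw_y=None,state=None):
    """shift/turn in tool axes to world target; yaw_y = world angle (deg) wanted for tool y (mod 180)"""
    from bench import ctrl
    s=state or ctrl.get_state();R0=Ro.from_rotvec(s["tool_rot"]);print("t",s["time"],"pos",s["position"].round(4),"F",s["ft_force"].round(1),"jaw",round(s["grip_width"],3))
    y=R0.as_matrix()[:,1];print("tool y deg",np.degrees(np.arctan2(y[1],y[0])),"z",R0.as_matrix()[:,2].round(3))
    print("shift",R0.inv().apply(np.array(target)-s["position"]).round(4))
    if yaw_y is not None:
        for k in(0,180):
            th=np.radians(yaw_y+k);Y=np.array([np.cos(th),np.sin(th),0]);Z=np.array([0,0,-1.]);X=np.cross(Y,Z)
            print("turn",(R0.inv()*Ro.from_matrix(np.c_[X,Y,Z])).as_rotvec().round(4))
E
python3 -c "
from h import *
print(ray('scene',(457,168),.03),ray('top',(190,155),.04),proj('top',(.63,.4,0)))
rel((.606,.2055,.22),84.3)
s=.5
from bench import ctrl
"
```

```text
[0.6892572 0.4292564 0.03     ] [0.67725584 0.44035869 0.04      ] [205.83428026 170.77571119]
t 0.1 pos [0.175  0.6255 0.2215] F [-0.5  0.5 -0.4] jaw 0.997
tool y deg 74.37204932024319 z [-0.    -0.002 -1.   ]
shift [-0.5282 -0.2883  0.0021]
turn [-1.800e-03 -1.000e-04 -1.733e-01]
turn [-1.0000e-04  2.6000e-03  2.9683e+00]
```

>>> carry_out --commands '[{"tx":-0.528,"ty":-0.288,"tz":0,"rz":-0.173,"jaw":0},{"tx":-0.528,"ty":-0.288,"tz":0,"rz":-0.173,"jaw":0},{"tx":-0.528,"ty":-0.288,"tz":0,"rz":-0.173,"jaw":0},{"tx":-0.528,"ty":-0.288,"tz":0,"rz":-0.173,"jaw":0},{"tx":-0.528,"ty":-0.288,"tz":0,"rz":-0.173,"jaw":0},{"tx":-0.528,"ty":-0.288,"tz":0,"rz":-0.173,"jaw":0},{"tx":-0.528,"ty":-0.288,"tz":0,"rz":-0.173,"jaw":0},{"tx":-0.528,"ty":-0.288,"tz":0,"rz":-0.173,"jaw":0},{"tx":-0.528,"ty":-0.288,"tz":0,"rz":-0.173,"jaw":0},{"tx":-0.528,"ty":-0.288,"tz":0,"rz":-0.173,"jaw":0},{"tx":-0.528,"ty":-0.288,"tz":0,"rz":-0.173,"jaw":0},{"tx":-0.528,"ty":-0.288,"tz":0.08,"rz":-0.173,"jaw":0}]'

```text
invalid input
```

```bash
cat > v.py <<'E'
import sys
from bench import get_image
from h import *
n,name,x0,x1,y0,y1,f=sys.argv[1],sys.argv[2],*map(int,sys.argv[3:])
im=get_image(n)[:,:,::-1];cv2.imwrite(f'pics/{name}_raw.png',im)
cv2.imwrite(f'pics/{name}.png',cv2.resize(im[y0:y1,x0:x1],None,fx=f,fy=f,interpolation=cv2.INTER_CUBIC))
E
python3 -c "
from h import *
rel((.606,.2055,.12),84.3)"; python3 v.py scene s1 290 450 80 220 4;
```

```text
t 0.1 pos [0.175  0.6255 0.2215] F [-0.5  0.5 -0.4] jaw 0.997
tool y deg 74.37204932024319 z [-0.    -0.002 -1.   ]
shift [-0.5281 -0.2881  0.1021]
turn [-1.800e-03 -1.000e-04 -1.733e-01]
turn [-1.0000e-04  2.6000e-03  2.9683e+00]
```

View pics/s1.png

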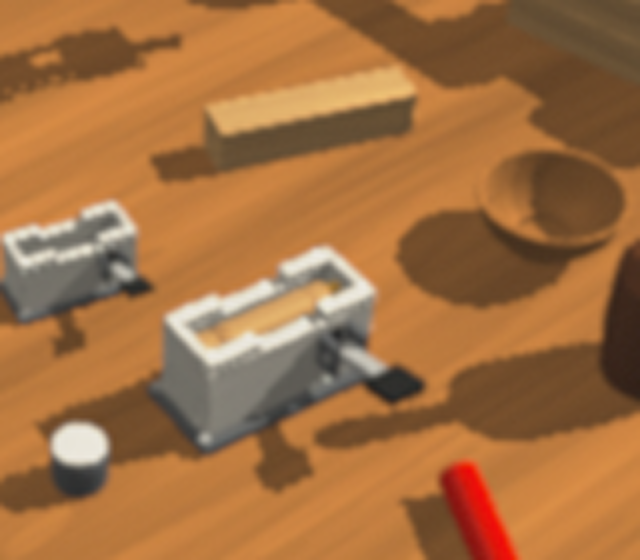

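>>> carry_out --commands '[{"tx":-0.528,"ty":-0.288,"tz":0,"rx":0,"ry":0,"rz":-0.173,"jaw":0},{"tx":-0.528,"ty":-0.288,"tz":0,"rx":0,"ry":0,"rz":-0.173,"jaw":0}]' --grip_force 20

```text
time: 0.4
position: [0.2651, 0.5378, 0.2219]
tool_rot: [-0.151, -3.138, 0.001]
ft_force: [1.9, 1.0, -0.4]
grip_width: 0.859
```

```bash
python3 -c "
from h import *
rel((.606,.2055,.12),84.3)"
```

```text
t 0.4 pos [0.2651 0.5378 0.2219] F [ 1.9  1.  -0.4] jaw 0.859
tool y deg 84.48663722349843 z [-0.    -0.001 -1.   ]
shift [-0.3713 -0.298   0.1021]
turn [-0.0007  0.      0.0033]
turn [-0.0000e+00 -1.1000e-03 -3.1383e+00]
```

>>> carry_out --commands '[{"tx":-0.371,"ty":-0.298,"tz":0,"rx":0,"ry":0,"rz":0,"jaw":0},{"tx":-0.371,"ty":-0.298,"tz":0,"rx":0,"ry":0,"rz":0,"jaw":0},{"tx":-0.371,"ty":-0.298,"tz":0,"rx":0,"ry":0,"rz":0,"jaw":0},{"tx":-0.371,"ty":-0.298,"tz":0,"rx":0,"ry":0,"rz":0,"jaw":0},{"tx":-0.371,"ty":-0.298,"tz":0,"rx":0,"ry":0,"rz":0,"jaw":0},{"tx":-0.371,"ty":-0.298,"tz":0,"rx":0,"ry":0,"rz":0,"jaw":0},{"tx":-0.371,"ty":-0.298,"tz":0,"rx":0,"ry":0,"rz":0,"jaw":0},{"tx":-0.371,"ty":-0.298,"tz":0,"rx":0,"ry":0,"rz":0,"jaw":0},{"tx":-0.371,"ty":-0.298,"tz":0.06,"rx":0,"ry":0,"rz":0,"jaw":0},{"tx":-0.371,"ty":-0.298,"tz":0.1,"rx":0,"ry":0,"rz":0,"jaw":0},{"tx":-0.371,"ty":-0.298,"tz":0.1,"rx":0,"ry":0,"rz":0,"jaw":0}]'

```text
time: 1.78
position: [0.6013, 0.2043, 0.1185]
tool_rot: [-0.156, -3.13, 0.006]
ft_force: [0.6, 0.4, 1.3]
grip_width: 0.005
```

```bash
python3 -c "
from h import *
rel((.606,.2055,.12),84.3)"; python3 v.py scene s2 290 450 80 220 4;python3 v.py top t2 225 325 130 230 5
```

```text
t 1.775 pos [0.6013 0.2043 0.1185] F [0.6 0.4 1.3] jaw 0.005
tool y deg 84.2824603284749 z [-0.008 -0.003 -1.   ]
shift [-0.0046  0.0016 -0.0015]
turn [-0.0039 -0.0072 -0.0003]
turn [-0.0114  0.0062  3.1412]
```

View pics/s2.png

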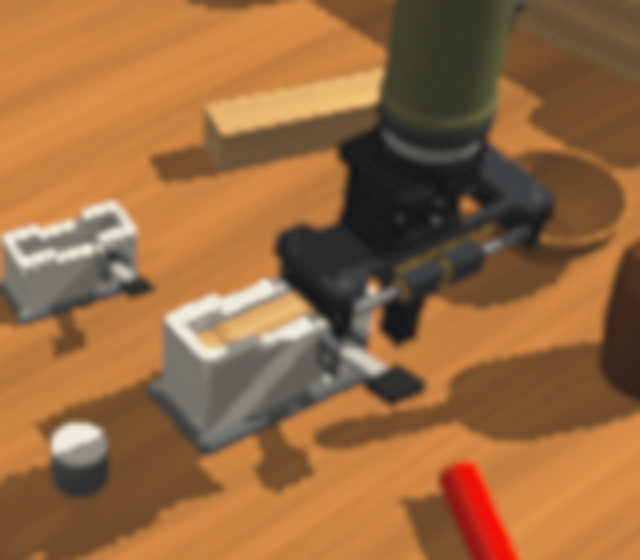

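View pics/t2.png

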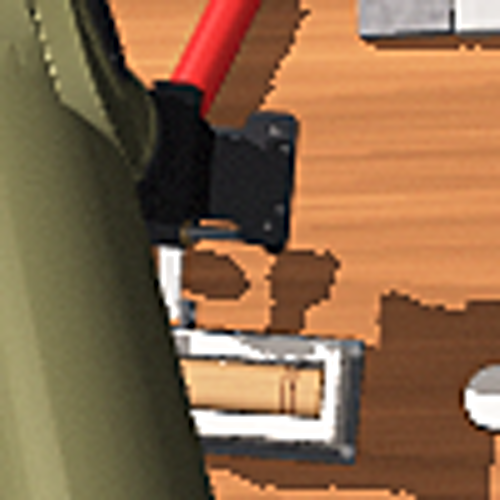

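>>> carry_out --commands '[{"tx":-0.004,"ty":0.001,"tz":0.015,"rx":-0.004,"ry":-0.007,"rz":0,"jaw":0},{"tx":-0.004,"ty":0.001,"tz":0.03,"rx":-0.004,"ry":-0.007,"rz":0,"jaw":0},{"tx":-0.004,"ty":0.001,"tz":0.037,"rx":-0.004,"ry":-0.007,"rz":0,"jaw":0},{"tx":-0.004,"ty":0.001,"tz":0.04,"rx":-0.004,"ry":-0.007,"rz":0,"jaw":0},{"tx":-0.004,"ty":0.001,"tz":0.04,"rx":-0.004,"ry":-0.007,"rz":0,"jaw":0}]'

```text
time: 2.5
position: [0.6082, 0.2059, 0.0825]
tool_rot: [0.156, 3.131, 0.006]
ft_force: [0.2, -0.1, 0.2]
grip_width: 0.008
```

```bash
python3 -c "
from h import *
rel((.606,.2055,.039),84.3);print(proj('scene',(.6013,.2043,.1185)))"; python3 v.py scene s3 290 450 80 220 4
```

```text
t 2.5 pos [0.6082 0.2059 0.0825] F [ 0.2 -0.1  0.2] jaw 0.008
tool y deg 84.28755968248349 z [ 0.007  0.003 -1.   ]
shift [ 0.0025 -0.0008  0.0435]
turn [ 0.0039  0.0069 -0.0002]
turn [ 0.0109 -0.0062  3.1413]
[389.18876406 163.16545472]
```

View pics/s3.png

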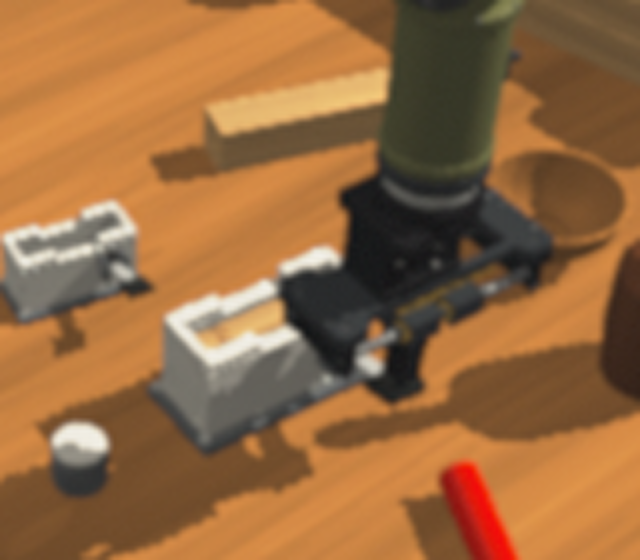

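>>> carry_out --commands '[{"tx":0.001,"ty":0,"tz":0.006,"rx":0.004,"ry":0.007,"rz":0,"jaw":0},{"tx":0.001,"ty":0,"tz":0.012,"rx":0.004,"ry":0.007,"rz":0,"jaw":0},{"tx":0.001,"ty":0,"tz":0.018,"rx":0.004,"ry":0.007,"rz":0,"jaw":0},{"tx":0.001,"ty":0,"tz":0.024,"rx":0.004,"ry":0.007,"rz":0,"jaw":0},{"tx":0.001,"ty":0,"tz":0.03,"rx":0.004,"ry":0.007,"rz":0,"jaw":0}]'

```text
time: 3.18
position: [0.6112, 0.2059, 0.0562]
tool_rot: [0.157, 3.13, 0.003]
ft_force: [0.3, -1.3, 13.9]
grip_width: 0.001
```

>>> carry_out --commands '[{"tx":0.003,"ty":0,"tz":0.005,"rx":0,"ry":0,"rz":0,"jaw":0},{"tx":0.003,"ty":0,"tz":0.01,"rx":0,"ry":0,"rz":0,"jaw":0},{"tx":0.003,"ty":0,"tz":0.014,"rx":0,"ry":0,"rz":0,"jaw":0},{"tx":0.003,"ty":0,"tz":0.016,"rx":0,"ry":0,"rz":0,"jaw":0}]'

```text
time: 3.68
position: [0.6105, 0.2061, 0.0448]
tool_rot: [0.158, 3.126, 0.005]
ft_force: [-5.7, -4.6, 37.9]
grip_width: 0.004
```

```bash
python3 -c "
from h import *
rel((.606,.2055,.039),84.3)"; python3 v.py scene s4 290 450 80 220 4;  python3 v.py top t4 225 325 130 230 5
```

```text
t 3.675 pos [0.6105 0.2061 0.0448] F [-5.7 -4.6 37.9] jaw 0.004
tool y deg 84.2093451571141 z [ 0.011  0.003 -1.   ]
shift [ 0.0045 -0.0011  0.0058]
turn [ 0.0039  0.011  -0.0016]
turn [ 0.0173 -0.0061  3.1399]
```

View pics/s4.png

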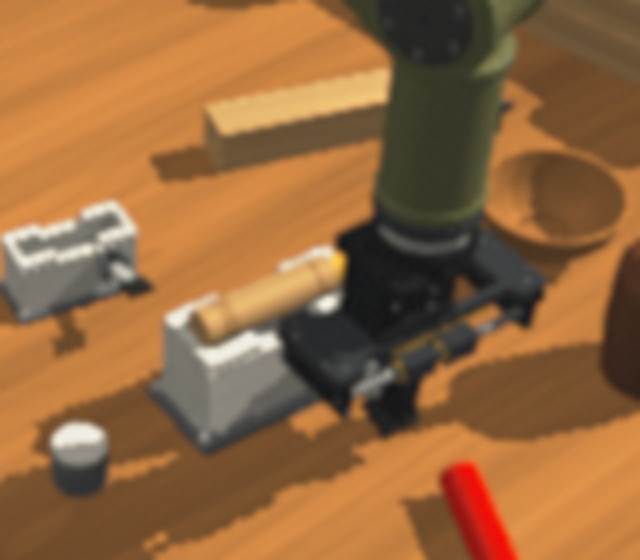

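View pics/t4.png

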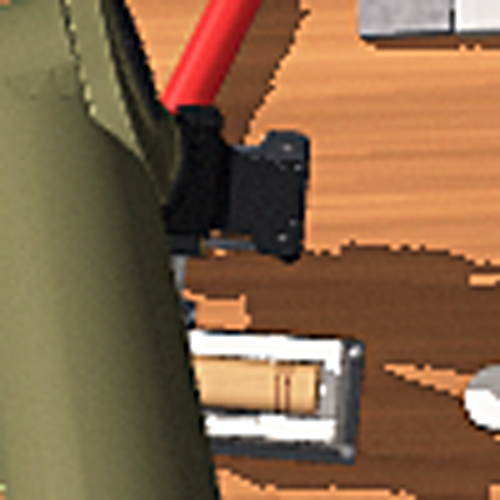

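>>> carry_out --commands '[{"tx":0.0,"ty":0,"tz":0.0,"rx":0,"ry":0,"rz":0,"jaw":0},{"tx":0,"ty":0,"tz":0,"rx":0,"ry":0,"rz":0,"jaw":0}]'

```text
time: 4.03
position: [0.6105, 0.2061, 0.0449]
tool_rot: [0.158, 3.126, 0.006]
ft_force: [-3.4, -4.2, 31.6]
grip_width: 0.007
```

```bash
python3 -c "
from h import *
rel((.56,-.02,.26),174)"
```

```text
t 4.025 pos [0.6105 0.2061 0.0449] F [-3.4 -4.2 31.6] jaw 0.007
tool y deg 84.2083390614672 z [ 0.012  0.003 -1.   ]
shift [ 0.025  -0.2292 -0.2163]
turn [-0.0055  0.0121 -1.5672]
turn [0.0121 0.0055 1.5744]
```

>>> carry_out --commands '[{"tx":0,"ty":0,"tz":-0.05,"rx":0,"ry":0.01,"rz":0,"jaw":0},{"tx":0,"ty":0,"tz":-0.11,"rx":0,"ry":0.01,"rz":0,"jaw":0.5},{"tx":0.01,"ty":-0.06,"tz":-0.16,"rx":0,"ry":0.012,"rz":-0.17,"jaw":1},{"tx":0.02,"ty":-0.1,"tz":-0.21,"rx":-0.0055,"ry":0.012,"rz":-0.35,"jaw":1},{"tx":0.025,"ty":-0.15,"tz":-0.215,"rx":-0.0055,"ry":0.012,"rz":-0.52,"jaw":1},{"tx":0.025,"ty":-0.2,"tz":-0.215,"rx":-0.0055,"ry":0.012,"rz":-0.7,"jaw":1},{"tx":0.025,"ty":-0.229,"tz":-0.215,"rx":-0.0055,"ry":0.012,"rz":-0.87,"jaw":1},{"tx":0.025,"ty":-0.229,"tz":-0.215,"rx":-0.0055,"ry":0.012,"rz":-1.05,"jaw":1},{"tx":0.025,"ty":-0.229,"tz":-0.215,"rx":-0.0055,"ry":0.012,"rz":-1.22,"jaw":1},{"tx":0.025,"ty":-0.229,"tz":-0.215,"rx":-0.0055,"ry":0.012,"rz":-1.4,"jaw":1},{"tx":0.025,"ty":-0.229,"tz":-0.215,"rx":-0.0055,"ry":0.012,"rz":-1.567,"jaw":1}]'

```text
time: 5.4
position: [0.5518, -0.0177, 0.2225]
tool_rot: [1.745, -2.509, -0.017]
ft_force: [0.2, 0.4, -1.5]
grip_width: 0.978
```

```bash
python3 -c "
from h import *
rel((.498,.177,.2),174)
from bench import ctrl;print(ctrl.get_state()['joint_positions'])"; python3 v.py scene s5 290 450 80 220 4;  python3 v.py top t5 225 325 155 235 5
```

```text
t 5.4 pos [ 0.5518 -0.0177  0.2225] F [ 0.2  0.4 -1.5] jaw 0.978
tool y deg 159.54948239523026 z [-0.077 -0.04  -0.996]
shift [-0.1652  0.1169  0.0188]
turn [ 0.0657 -0.0563 -0.2502]
turn [-0.0818 -0.0955  2.8887]
[ 0.31194874  0.19679178 -0.40259634  1.62141131  0.11087609  1.41983525
  2.6786493 ]
```

View pics/s5.png

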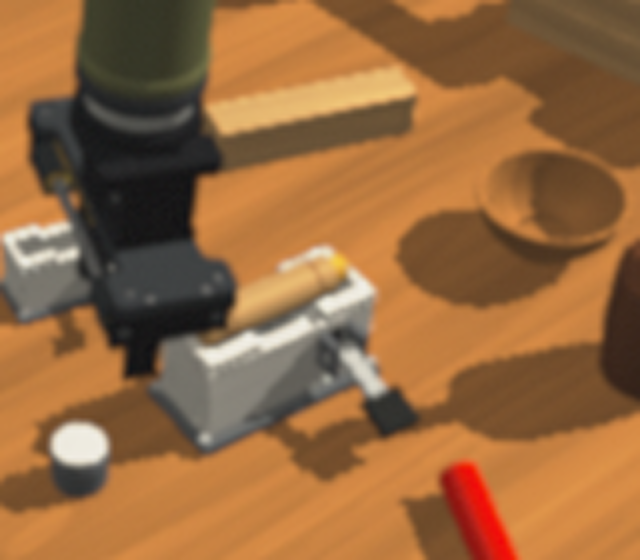

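View pics/t5.png

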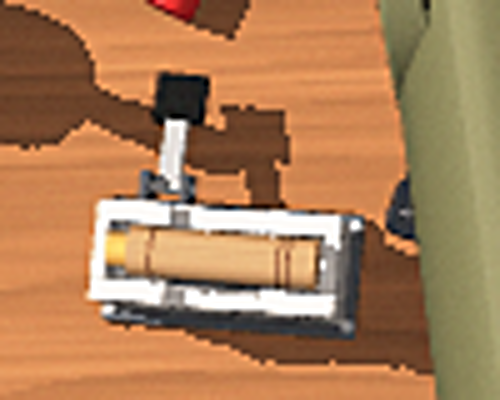

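>>> carry_out --commands '[{"tx":0,"ty":0,"tz":-0.02,"rx":0,"ry":0,"rz":0.18,"jaw":1},{"tx":0,"ty":0,"tz":-0.04,"rx":-0.01,"ry":-0.01,"rz":0.36,"jaw":1},{"tx":0,"ty":0,"tz":-0.04,"rx":-0.016,"ry":-0.019,"rz":0.54,"jaw":1},{"tx":0,"ty":0,"tz":-0.04,"rx":-0.02,"ry":-0.024,"rz":0.72,"jaw":1},{"tx":0,"ty":0,"tz":-0.04,"rx":-0.025,"ry":-0.03,"rz":0.9,"jaw":1},{"tx":0,"ty":0,"tz":-0.04,"rx":-0.031,"ry":-0.036,"rz":1.08,"jaw":1},{"tx":0,"ty":0,"tz":-0.04,"rx":-0.036,"ry":-0.042,"rz":1.26,"jaw":1},{"tx":0,"ty":0,"tz":-0.04,"rx":-0.041,"ry":-0.048,"rz":1.44,"jaw":1},{"tx":0,"ty":0,"tz":-0.04,"rx":-0.046,"ry":-0.054,"rz":1.62,"jaw":1}]'

```text
time: 6.62
position: [0.5552, -0.0174, 0.263]
tool_rot: [-0.64, -3.025, -0.011]
ft_force: [0.0, 0.1, -0.0]
grip_width: 0.997
```

```bash
cat > e.py <<'E'
from h import *
rel((.498,.177,.2),174)
from bench import ctrl;print(ctrl.get_state()['joint_positions'].round(2))
t=cv2.imread('pics/t5_raw.png').astype(int);s=cv2.imread('pics/s5_raw.png').astype(int)
for n,im,w in(("top",t,(244,292,198,216)),("scene",s,(335,380,140,168))):
    sat=(im.max(2)-im.min(2))/np.maximum(im.max(2),1)
    m=win((im[:,:,2]>130)&(sat>.25),*w)
    print(n,rect(n,m,.093))
    hs=(im[:,:,0]<90)&(im[:,:,2]>180)&(im[:,:,1]>130);ys,xs=np.nonzero(win(hs,*w));p=(xs.mean(),ys.mean());print("ferr",p,len(xs),ray(n,p,.1))
E
python3 e.py
```

```text
t 6.625 pos [ 0.5552 -0.0174  0.263 ] F [ 0.   0.1 -0. ] jaw 0.997
tool y deg 66.12046284722788 z [-0.047  0.017 -0.999]
shift [0.1277 0.1548 0.069 ]
turn [ 0.0448 -0.0372 -1.8825]
turn [-0.0341 -0.0411  1.2584]
[ 0.21  0.15 -0.25  1.58  0.02  1.46  1.12]
top (array([495.3, 178.9]), array([132.6,  29.6]), np.float32(83.84699), 337.0)
ferr (np.float64(267.09090909090907), np.float64(204.9090909090909)) 11 [0.49710561 0.17662917 0.1       ]
scene (array([486.4, 195.3]), array([125.8,  96.1]), np.float32(51.46669), 491.5)
ferr (np.float64(365.8888888888889), np.float64(145.7888888888889)) 90 [0.4882417  0.21792537 0.1       ]
```

>>> carry_out --commands '[{"tx":0.05,"ty":0.05,"tz":0.02,"rx":-0.005,"ry":-0.006,"rz":0.18,"jaw":1},{"tx":0.09,"ty":0.1,"tz":0.04,"rx":-0.01,"ry":-0.012,"rz":0.36,"jaw":1},{"tx":0.128,"ty":0.155,"tz":0.065,"rx":-0.015,"ry":-0.018,"rz":0.54,"jaw":1},{"tx":0.128,"ty":0.155,"tz":0.065,"rx":-0.02,"ry":-0.024,"rz":0.72,"jaw":1},{"tx":0.128,"ty":0.155,"tz":0.065,"rx":-0.025,"ry":-0.03,"rz":0.9,"jaw":1},{"tx":0.128,"ty":0.155,"tz":0.065,"rx":-0.029,"ry":-0.035,"rz":1.08,"jaw":1},{"tx":0.128,"ty":0.155,"tz":0.065,"rx":-0.034,"ry":-0.041,"rz":1.257,"jaw":1},{"tx":0.128,"ty":0.155,"tz":0.065,"rx":-0.034,"ry":-0.041,"rz":1.257,"jaw":1},{"tx":0.128,"ty":0.155,"tz":0.065,"rx":-0.034,"ry":-0.041,"rz":1.257,"jaw":1}]'

```text
time: 7.75
position: [0.4962, 0.1775, 0.2039]
tool_rot: [-2.321, -2.115, 0.0]
ft_force: [0.5, -0.5, -0.9]
grip_width: 1.0
```

```bash
python3 -c "
from h import *
rel((.496,.178,.082),173.9)
from bench import ctrl;print(ctrl.get_state()['joint_positions'].round(2))"
```

```text
t 7.75 pos [0.4962 0.1775 0.2039] F [ 0.5 -0.5 -0.9] jaw 1.0
tool y deg -5.320784970463595 z [-0.001  0.001 -1.   ]
shift [ 4.000e-04 -1.000e-04  1.219e-01]
turn [ 1.200e-03 -1.800e-03 -3.128e+00]
turn [-0.0012 -0.0008  0.0136]
[-0.05  0.09 -0.36  1.77  0.03  1.29 -0.51]
```

>>> carry_out --commands '[{"tx":0,"ty":0,"tz":0.05,"rx":0,"ry":0,"rz":0.014,"jaw":1},{"tx":0,"ty":0,"tz":0.09,"rx":0,"ry":0,"rz":0.014,"jaw":1},{"tx":0,"ty":0,"tz":0.11,"rx":0,"ry":0,"rz":0.014,"jaw":1},{"tx":0,"ty":0,"tz":0.12,"rx":0,"ry":0,"rz":0.014,"jaw":1},{"tx":0,"ty":0,"tz":0.12,"rx":0,"ry":0,"rz":0.014,"jaw":1},{"tx":0,"ty":0,"tz":0.12,"rx":0,"ry":0,"rz":0.014,"jaw":1}]'

```text
time: 8.5
position: [0.4967, 0.178, 0.0847]
tool_rot: [-2.338, -2.097, -0.002]
ft_force: [0.3, -0.3, 0.0]
grip_width: 1.003
```

```bash
python3 -c "
from h import *
rel((.496,.178,.082),173.9)"; python3 v.py scene s6 290 450 80 220 4;  python3 v.py top t6 225 325 155 235 5
```

```text
t 8.5 pos [0.4967 0.178  0.0847] F [ 0.3 -0.3  0. ] jaw 1.003
tool y deg -6.23806848444464 z [ 0.     0.001 -1.   ]
shift [-0.     -0.0007  0.0027]
turn [-2.0000e-03 -2.0000e-04  3.1392e+00]
turn [ 0.0001 -0.0013 -0.0024]
```

View pics/s6.png

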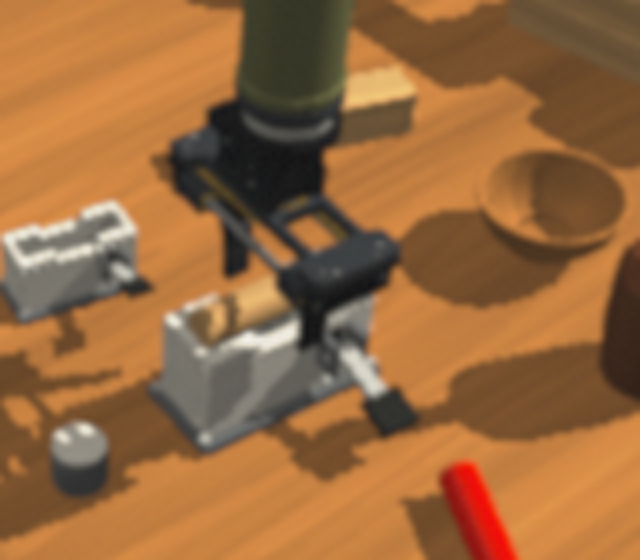

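>>> carry_out --commands '[{"tx":0,"ty":0,"tz":0.002,"rx":0,"ry":0,"rz":0,"jaw":0.7},{"tx":0,"ty":0,"tz":0.002,"rx":0,"ry":0,"rz":0,"jaw":0.4},{"tx":0,"ty":0,"tz":0.002,"rx":0,"ry":0,"rz":0,"jaw":0.2},{"tx":0,"ty":0,"tz":0.002,"rx":0,"ry":0,"rz":0,"jaw":0.2},{"tx":0,"ty":0,"tz":0.002,"rx":0,"ry":0,"rz":0,"jaw":0.2},{"tx":0,"ty":0,"tz":0.002,"rx":0,"ry":0,"rz":0,"jaw":0.2}]' --grip_force 25

```text
time: 9.35
position: [0.4958, 0.1777, 0.0815]
tool_rot: [-2.338, -2.096, 0.001]
ft_force: [0.3, -0.6, -1.3]
grip_width: 0.404
```

>>> carry_out --commands '[{"tx":0,"ty":0,"tz":0,"rx":0,"ry":0,"rz":0,"jaw":0.2},{"tx":0,"ty":0,"tz":0,"rx":0,"ry":0,"rz":0,"jaw":0.2},{"tx":0,"ty":0,"tz":0,"rx":0,"ry":0,"rz":0,"jaw":0.2}]'

```text
time: 9.72
position: [0.4953, 0.1778, 0.0815]
tool_rot: [-2.337, -2.096, 0.002]
ft_force: [-3.2, 0.3, 2.3]
grip_width: 0.36
```

```bash
python3 -c "
from h import *
rel((.496,.178,.082),173.9)"; python3 v.py scene s7 290 450 80 220 4;  python3 v.py top t7 225 325 155 235 5
```

```text
t 9.725 pos [0.4953 0.1778 0.0815] F [-3.2  0.3  2.3] jaw 0.36
tool y deg -6.2395963379253105 z [-0.003  0.001 -1.   ]
shift [ 0.0003  0.0006 -0.0005]
turn [-5.0000e-04  4.0000e-03  3.1392e+00]
turn [-0.0026 -0.0003 -0.0024]
```

View pics/s7.png

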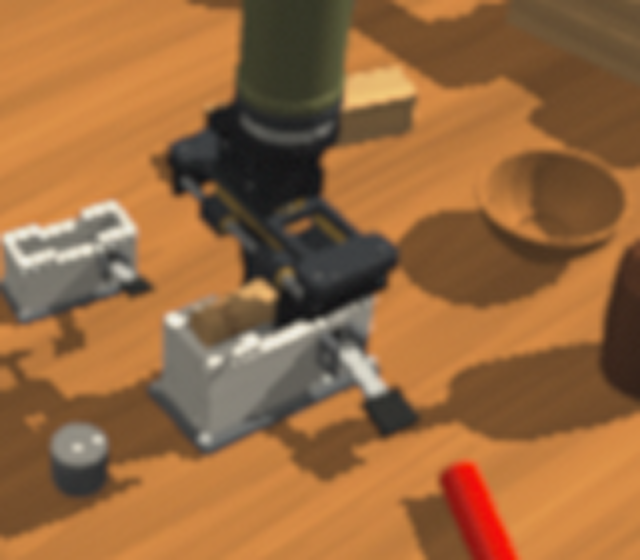

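View pics/t7.png

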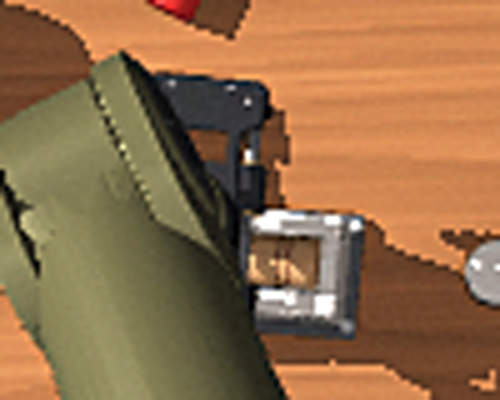

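>>> carry_out --commands '[{"tx":0,"ty":0,"tz":-0.01,"rx":0,"ry":0,"rz":0,"jaw":0.2},{"tx":0,"ty":0,"tz":-0.03,"rx":0,"ry":0,"rz":0,"jaw":0.2},{"tx":0,"ty":0,"tz":-0.06,"rx":0,"ry":0,"rz":0,"jaw":0.2},{"tx":0,"ty":0,"tz":-0.1,"rx":0,"ry":0,"rz":0,"jaw":0.2},{"tx":0,"ty":0,"tz":-0.13,"rx":0,"ry":0,"rz":0,"jaw":0.2},{"tx":0,"ty":0,"tz":-0.15,"rx":0,"ry":0,"rz":0,"jaw":0.2},{"tx":0,"ty":0,"tz":-0.15,"rx":0,"ry":0,"rz":0,"jaw":0.2}]' --grip_force 30

```text
time: 10.7
position: [0.4976, 0.1779, 0.2337]
tool_rot: [2.339, 2.096, 0.006]
ft_force: [-0.1, 0.2, -0.5]
grip_width: 0.357
```

```bash
python3 -c "
from h import *
rel((.485,-.09,.23),174.3)
from bench import ctrl;print(ctrl.get_state()['joint_positions'].round(2))"; python3 v.py scene s8 290 450 80 220 4
```

```text
t 10.7 pos [0.4976 0.1779 0.2337] F [-0.1  0.2 -0.5] jaw 0.357
tool y deg -6.266851651198182 z [ 0.003  0.002 -1.   ]
shift [-0.2677  0.0167  0.0031]
turn [-0.0034 -0.0047  3.1317]
turn [ 0.003  -0.0022 -0.0099]
[-0.05  0.07 -0.36  1.73  0.03  1.34 -0.52]
```

View pics/s8.png

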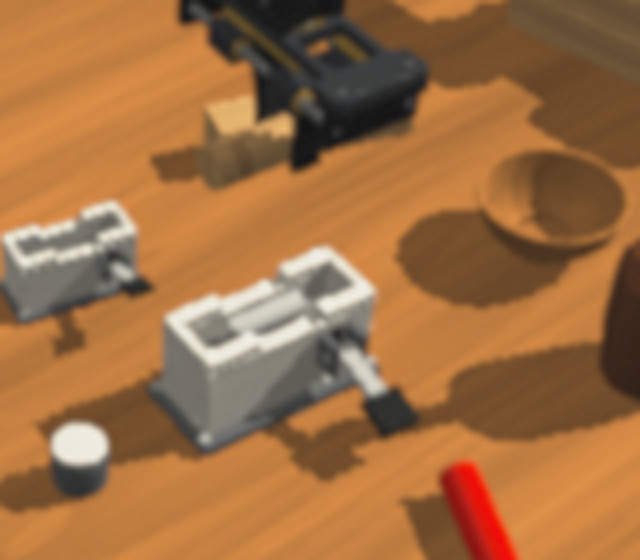

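```bash
python3 -c "
from h import *
im=cv2.imread('pics/s8_raw.png');a=cv2.resize(im[60:140,300:420],None,fx=6,fy=6,interpolation=cv2.INTER_CUBIC)
for x,y,z in((.4906,.1123,.2457),(.5046,.2437,.2457)):
    p=proj('scene',(x,y,z));cv2.drawMarker(a,tuple(int(v) for v in ((p[0]-299.5)*6,(p[1]-59.5)*6)),(0,0,255),0,12,1)
cv2.imwrite('pics/s8b.png',a)"; python3 v.py top t8 225 325 155 235 5
```

```text
(no output)
```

View pics/s8b.png

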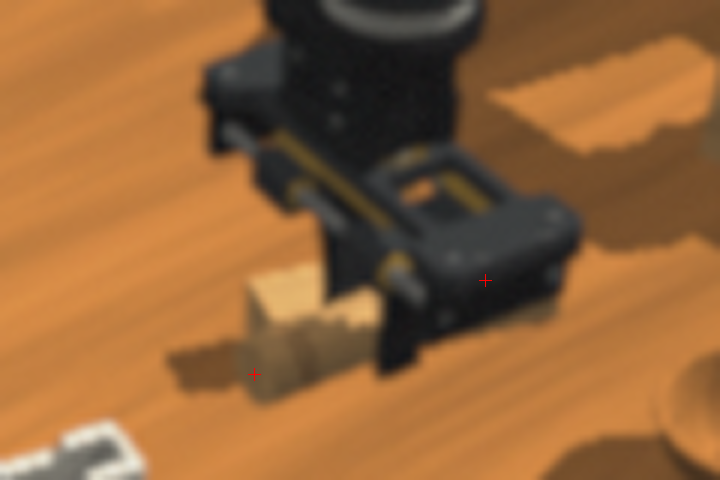

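View pics/t8.png

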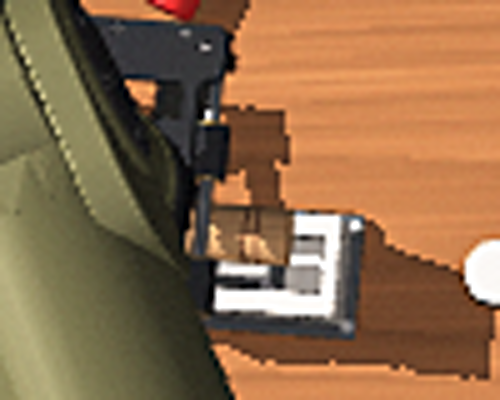

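```bash
python3 -c "
from h import *
for p in ((283,202),(282,205)): print(ray('top',p,.246))
rel((.485,-.2145,.21),174.3)"
```

```text
[0.48999551 0.11060587 0.246     ]
[0.48186381 0.11348586 0.246     ]
t 10.8 pos [0.496  0.1774 0.2311] F [ 0.2 -0.2 -1.6] jaw 0.354
tool y deg -6.256128637246754 z [-0.002  0.    -1.   ]
shift [-0.3908  0.0318  0.0209]
turn [-5.0000e-04  2.6000e-03  3.1319e+00]
turn [-0.0017 -0.0003 -0.0097]
```

>>> carry_out --commands '[{"tx":-0.04,"ty":0.003,"tz":0,"rx":0,"ry":0,"rz":0,"jaw":0.2},{"tx":-0.09,"ty":0.007,"tz":0,"rx":0,"ry":0,"rz":0,"jaw":0.2},{"tx":-0.14,"ty":0.011,"tz":0,"rx":0,"ry":0,"rz":-0.005,"jaw":0.2},{"tx":-0.19,"ty":0.015,"tz":0,"rx":0,"ry":0,"rz":-0.01,"jaw":0.2},{"tx":-0.24,"ty":0.019,"tz":0,"rx":0,"ry":0,"rz":-0.01,"jaw":0.2},{"tx":-0.29,"ty":0.023,"tz":0,"rx":0,"ry":0,"rz":-0.01,"jaw":0.2},{"tx":-0.34,"ty":0.027,"tz":0,"rx":0,"ry":0,"rz":-0.01,"jaw":0.2},{"tx":-0.38,"ty":0.031,"tz":0.01,"rx":0,"ry":0,"rz":-0.01,"jaw":0.2},{"tx":-0.391,"ty":0.032,"tz":0.02,"rx":0,"ry":0,"rz":-0.01,"jaw":0.2},{"tx":-0.391,"ty":0.032,"tz":0.02,"rx":0,"ry":0,"rz":-0.01,"jaw":0.2},{"tx":-0.391,"ty":0.032,"tz":0.02,"rx":0,"ry":0,"rz":-0.01,"jaw":0.2}]'

```text
time: 12.18
position: [0.4856, -0.2126, 0.211]
tool_rot: [-2.324, -2.11, 0.001]
ft_force: [-0.5, 0.3, 0.1]
grip_width: 0.354
```

```bash
python3 -c "
from h import *
rel((.485,-.2145,.14),174.3)
from bench import ctrl;print(ctrl.get_state()['joint_positions'].round(2))"; python3 v.py scene s9 190 330 130 260 5;python3 v.py top t9 340 440 160 240 6
```

```text
t 12.175 pos [ 0.4856 -0.2126  0.211 ] F [-0.5  0.3  0.1] jaw 0.354
tool y deg -5.524933558888376 z [-0.002  0.002 -1.   ]
shift [-0.0021 -0.0003  0.071 ]
turn [ 2.3000e-03 -3.6000e-03 -3.1385e+00]
turn [-0.0023 -0.0015  0.0031]
[ 0.35  0.08  0.01  1.76 -0.    1.3   0.27]
```

View pics/s9.png

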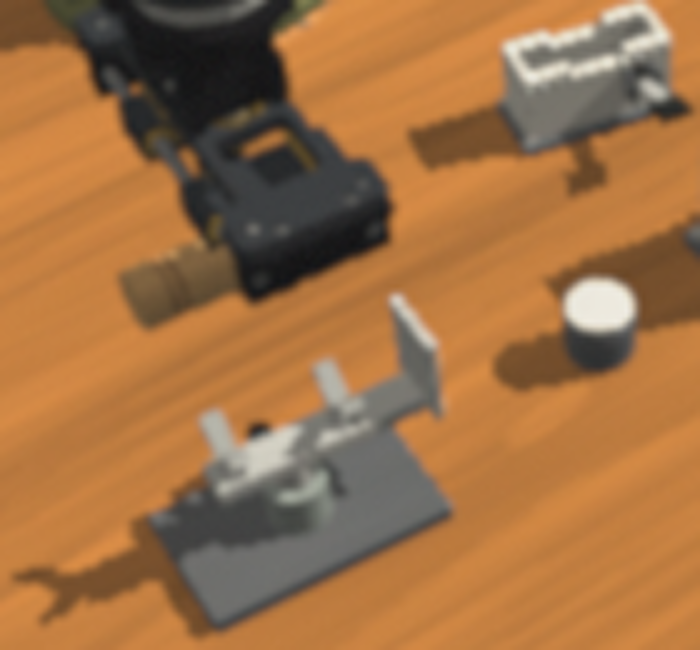

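View pics/t9.png

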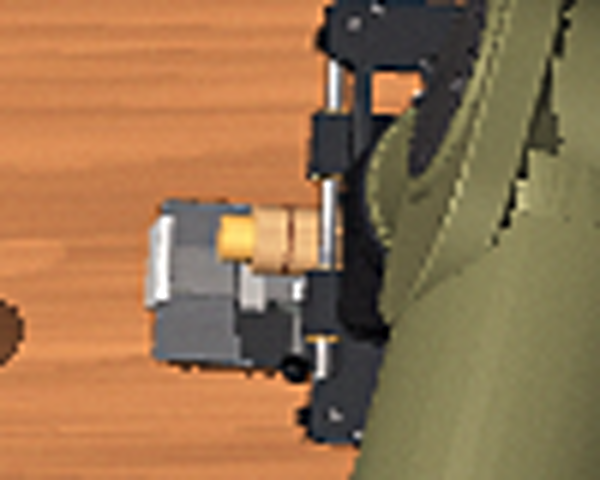

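```bash
cat >> h.py <<'E'
def tri(pt,ps):
    P=[C[n]["intrinsics"]@np.c_[C[n]["R"],C[n]["t"]] for n in("top","scene")]
    X=cv2.triangulatePoints(P[0],P[1],np.array(pt,float).reshape(2,1),np.array(ps,float).reshape(2,1)).ravel();X=X[:3]/X[3]
    return X.round(4),(proj("top",X)-pt).round(1),(proj("scene",X)-ps).round(1)
E
python3 -c "
from h import *
print('ferr',ray('top',(376.2,198.7),.2225))
print(tri((368.2,195.3),(277,199)));print(tri((367.5,210.3),(268.5,189)))
# saddle tips from tz/sz zooms (4x): far(-y) saddle & near
T=lambda x,y:(225+x/4-.375,155+y/4-.375)
S=lambda x,y:(190+x/5-.4,130+y/5-.4)
print('sadA',tri(T(718,179),S(0,0)) )
"
python3 -c "
import cv2
t=cv2.imread('pics/top0.png');s=cv2.imread('pics/s9_raw.png')
cv2.imwrite('pics/tc.png',cv2.resize(t[188:228,360:416],None,fx=12,fy=12,interpolation=cv2.INTER_CUBIC))
cv2.imwrite('pics/sc.png',cv2.resize(s[185:240,225:285],None,fx=10,fy=10,interpolation=cv2.INTER_CUBIC))"
```

```text
ferr [ 0.49368164 -0.14667111  0.2225    ]
(array([ 0.5162, -0.1343,  0.1228]), array([-0.6, -0.4]), array([-0.6,  0. ]))
(array([ 0.4703, -0.1307,  0.1214]), array([-0.5, -0.3]), array([-0.5,  0. ]))
sadA (array([ 0.4517, -0.2482,  0.3838]), array([25.1,  8.5]), array([19.7, -2.1]))
```

View pics/tc.png

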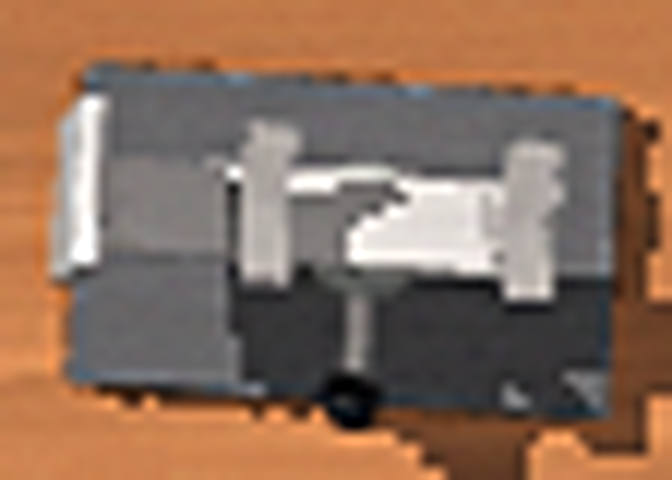

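View pics/sc.png

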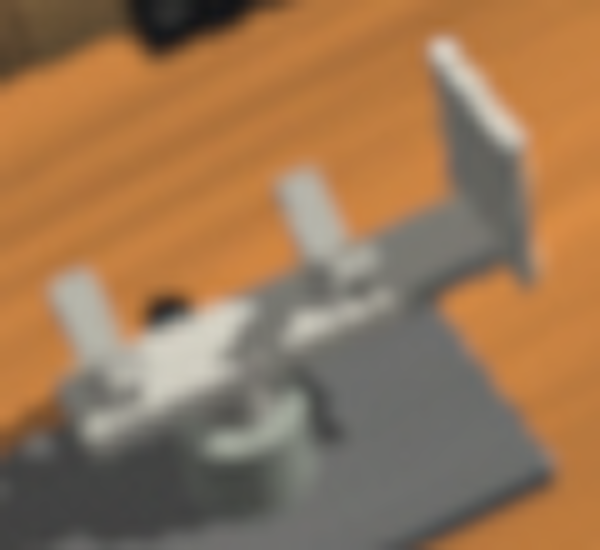

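```bash
python3 -c "
from h import *
for z in (.1,.106,.112):
  a=ray('top',(382.0,204.4),z);b=ray('top',(403.8,205.8),z);print(z,a,b,(a+b)/2,np.hypot(*(a-b)[:2]),np.degrees(np.arctan2(*(a-b)[1::-1])))
"
```

```text
0.1 [ 0.48785261 -0.18037646  0.1       ] [ 0.48145327 -0.24757609  0.1       ] [ 0.48465294 -0.21397628  0.1       ] 0.06750364441295807 84.56020186736234
0.106 [ 0.48733441 -0.17947879  0.106     ] [ 0.48096771 -0.24633577  0.106     ] [ 0.48415106 -0.21290728  0.106     ] 0.06715944865049829 84.5602018673623
0.112 [ 0.48681622 -0.17858111  0.112     ] [ 0.48048214 -0.24509545  0.112     ] [ 0.48364918 -0.21183828  0.112     ] 0.0668152528880385 84.56020186736235
```

>>> carry_out --commands '[{"tx":-0.001,"ty":-0.001,"tz":0.03,"rx":-0.002,"ry":-0.001,"rz":0.004,"jaw":0.2},{"tx":-0.001,"ty":-0.001,"tz":0.06,"rx":-0.002,"ry":-0.001,"rz":0.004,"jaw":0.2},{"tx":-0.001,"ty":-0.001,"tz":0.08,"rx":-0.002,"ry":-0.001,"rz":0.004,"jaw":0.2},{"tx":-0.001,"ty":-0.001,"tz":0.083,"rx":-0.002,"ry":-0.001,"rz":0.004,"jaw":0.2},{"tx":-0.001,"ty":-0.001,"tz":0.083,"rx":-0.002,"ry":-0.001,"rz":0.004,"jaw":0.2},{"tx":-0.001,"ty":-0.001,"tz":0.083,"rx":-0.002,"ry":-0.001,"rz":0.004,"jaw":0.2}]'

```text
time: 13.02
position: [0.4849, -0.2155, 0.1296]
tool_rot: [2.331, 2.103, 0.001]
ft_force: [0.1, 0.4, -0.5]
grip_width: 0.356
```

```bash
python3 -c "
from h import *
rel((.4847,-.2138,.097),174.5)"; python3 v.py scene s10 190 330 130 260 5;python3 v.py top t10 340 440 160 240 6
```

```text
t 13.025 pos [ 0.4849 -0.2155  0.1296] F [ 0.1  0.4 -0.5] jaw 0.356
tool y deg -5.884733718974014 z [ 0.002 -0.001 -1.   ]
shift [ 0.0017 -0.0005  0.0326]
turn [ 1.7000e-03 -3.8000e-03  3.1349e+00]
turn [ 0.0024  0.0011 -0.0067]
```

View pics/s10.png

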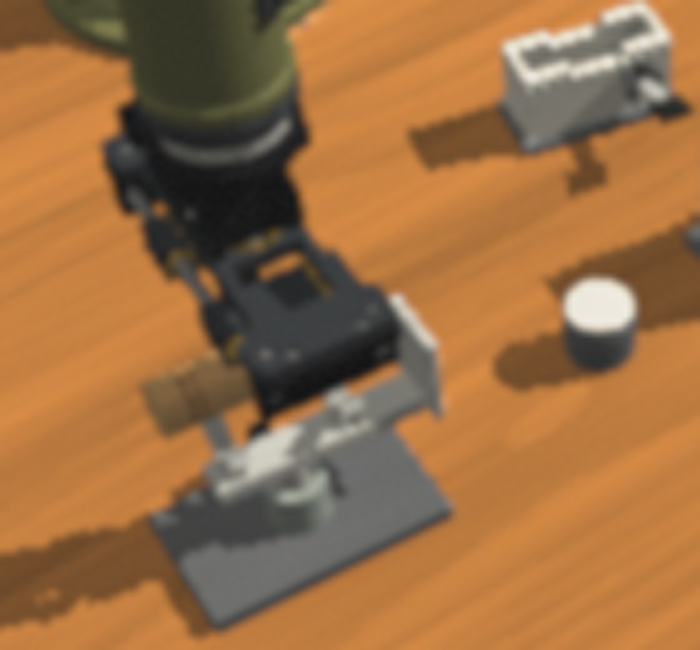

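View pics/t10.png

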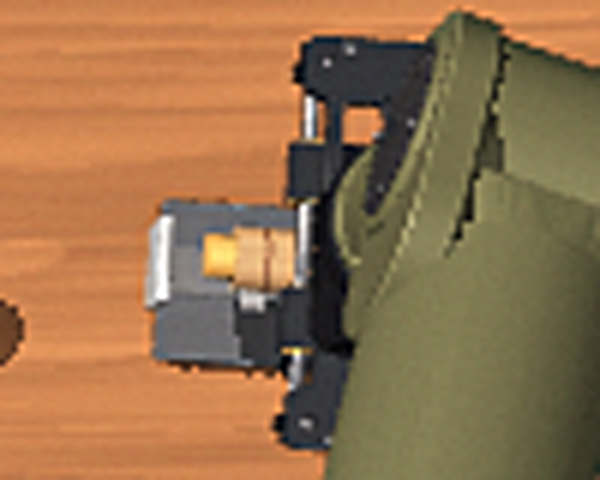

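>>> carry_out --commands '[{"tx":0.0015,"ty":-0.0005,"tz":0.006,"rx":0.002,"ry":0.001,"rz":-0.006,"jaw":0.2},{"tx":0.0015,"ty":-0.0005,"tz":0.012,"rx":0.002,"ry":0.001,"rz":-0.006,"jaw":0.2},{"tx":0.0015,"ty":-0.0005,"tz":0.018,"rx":0.002,"ry":0.001,"rz":-0.006,"jaw":0.2},{"tx":0.0015,"ty":-0.0005,"tz":0.018,"rx":0.002,"ry":0.001,"rz":-0.006,"jaw":0.2},{"tx":0.0015,"ty":-0.0005,"tz":0.018,"rx":0.002,"ry":0.001,"rz":-0.006,"jaw":0.2}]'

```text
time: 13.75
position: [0.4837, -0.2139, 0.1103]
tool_rot: [-2.325, -2.11, 0.001]
ft_force: [0.2, -0.3, -0.2]
grip_width: 0.36
```

```bash
python3 -c "
from h import *
rel((.4847,-.2138,.097),174.5); print(ray('top',(373.3,202),.141))"; python3 v.py top t11 340 440 160 240 6;python3 v.py scene s11 190 330 130 260 5
```

```text
t 13.75 pos [ 0.4837 -0.2139  0.1103] F [ 0.2 -0.3 -0.2] jaw 0.36
tool y deg -5.560025968749577 z [-0.002  0.001 -1.   ]
shift [0.0002 0.001  0.0133]
turn [-7.0000e-04  2.7000e-03  3.1405e+00]
turn [-0.0017 -0.0005 -0.001 ]
[ 0.49231698 -0.14856072  0.141     ]
```

View pics/t11.png

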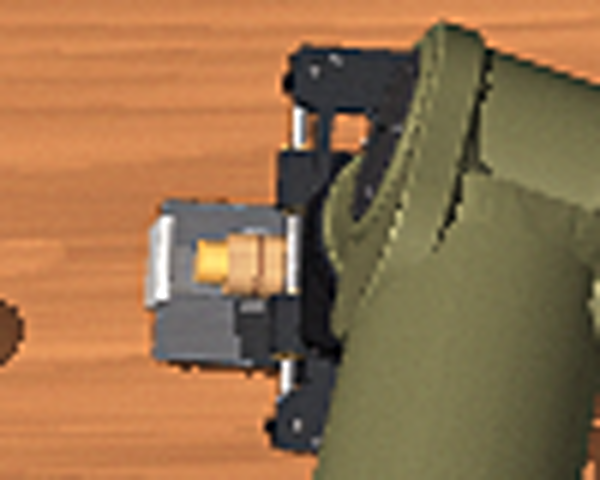

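View pics/s11.png

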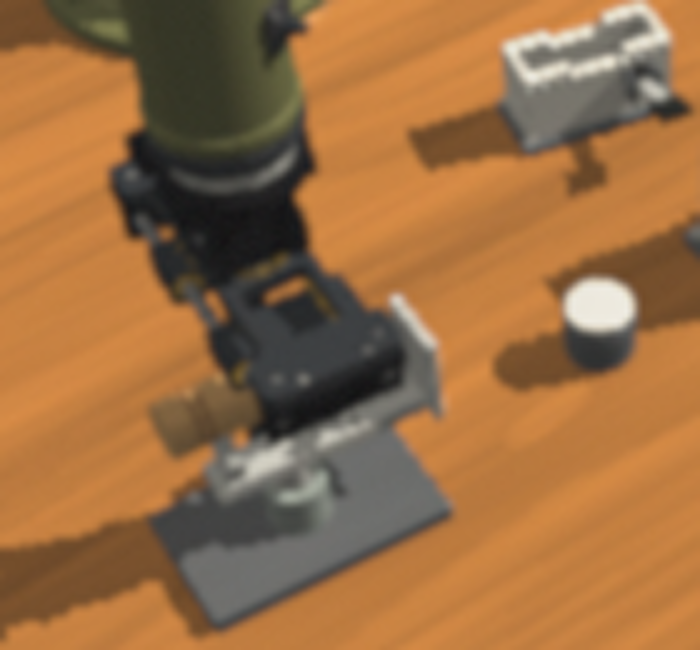

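>>> carry_out --commands '[{"tx":0,"ty":0.0005,"tz":0.002,"rx":-0.001,"ry":0,"rz":0,"jaw":0.2},{"tx":0,"ty":0.0005,"tz":0.004,"rx":-0.001,"ry":0,"rz":0,"jaw":0.2},{"tx":0,"ty":0.0005,"tz":0.006,"rx":-0.001,"ry":0,"rz":0,"jaw":0.2},{"tx":0,"ty":0.0005,"tz":0.008,"rx":-0.001,"ry":0,"rz":0,"jaw":0.2}]'

```text
time: 14.35
position: [0.4841, -0.2139, 0.1021]
tool_rot: [-2.326, -2.11, 0.0]
ft_force: [0.4, -0.3, -1.4]
grip_width: 0.359
```

>>> carry_out --commands '[{"tx":0,"ty":0,"tz":0.001,"rx":0,"ry":0,"rz":0,"jaw":0.2},{"tx":0,"ty":0,"tz":0.002,"rx":0,"ry":0,"rz":0,"jaw":0.2},{"tx":0,"ty":0,"tz":0.003,"rx":0,"ry":0,"rz":0,"jaw":0.2}]'

```text
time: 14.72
position: [0.4842, -0.2139, 0.0993]
tool_rot: [-2.326, -2.111, 0.0]
ft_force: [0.1, -0.6, -0.3]
grip_width: 0.361
```

>>> carry_out --commands '[{"tx":0,"ty":0,"tz":0.001,"rx":0,"ry":0,"rz":0,"jaw":0.2},{"tx":0,"ty":0,"tz":0.002,"rx":0,"ry":0,"rz":0,"jaw":0.2}]'

```text
time: 14.98
position: [0.4842, -0.2139, 0.0972]
tool_rot: [-2.326, -2.11, 0.0]
ft_force: [0.0, -0.4, -1.4]
grip_width: 0.362
```

>>> carry_out --commands '[{"tx":0,"ty":0,"tz":0.001,"rx":0,"ry":0,"rz":0,"jaw":0.2},{"tx":0,"ty":0,"tz":0.002,"rx":0,"ry":0,"rz":0,"jaw":0.2}]'

```text
time: 15.22
position: [0.4841, -0.2139, 0.0952]
tool_rot: [-2.326, -2.11, 0.0]
ft_force: [0.5, -0.0, -0.6]
grip_width: 0.361
```

>>> carry_out --commands '[{"tx":0,"ty":0,"tz":0.001,"rx":0,"ry":0,"rz":0,"jaw":0.2},{"tx":0,"ty":0,"tz":0.002,"rx":0,"ry":0,"rz":0,"jaw":0.2}]'

```text
time: 15.48
position: [0.4843, -0.2139, 0.0944]
tool_rot: [-2.326, -2.11, 0.0]
ft_force: [-3.0, 1.5, 10.0]
grip_width: 0.358
```

```bash
python3 v.py scene s12 215 315 160 240 7; python3 v.py top t12 340 440 160 240 6
```

```text
(no output)
```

View pics/s12.png

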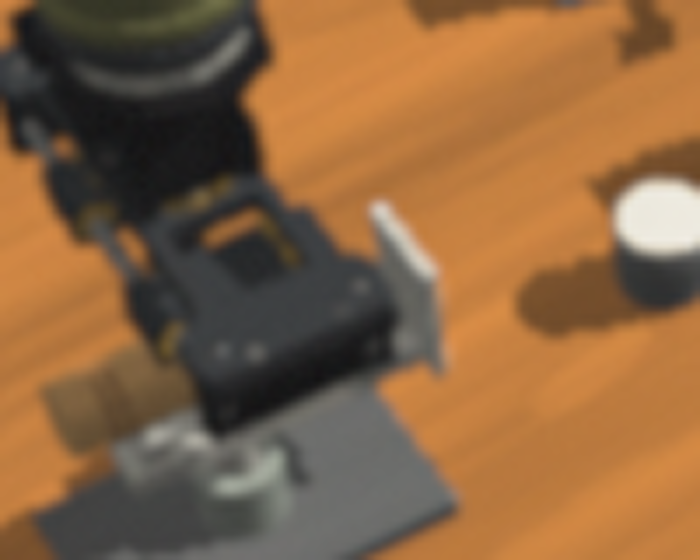

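View pics/t12.png

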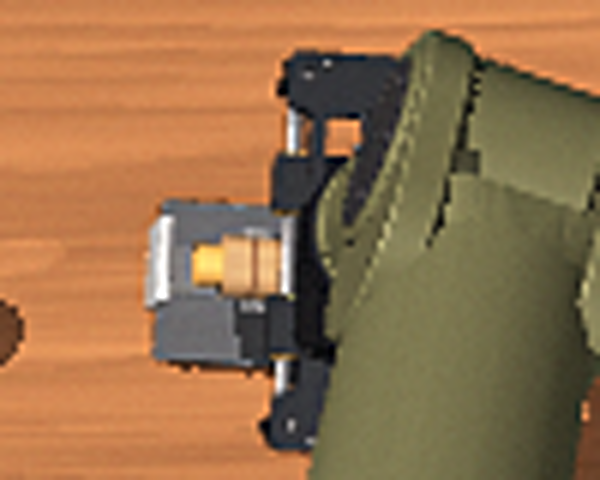

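```bash
python3 -c "
from h import *
rel((.484,-.2139,.094),174.5)
from bench import ctrl;print(ctrl.get_state()['torque'].round(2),ctrl.get_state()['ft_force'].round(1))
for p in ((340+192/6-.5,160+264/6-.5),(340+172/6-.5,160+264/6-.5)): print(ray('top',p,.108))"
```

```text
t 15.575 pos [ 0.4842 -0.2139  0.0944] F [-3.7  2.1  5.5] jaw 0.364
tool y deg -5.565490096697494 z [-0.001  0.001 -1.   ]
shift [-0.     -0.0002  0.0004]
turn [-8.0000e-04  9.0000e-04  3.1404e+00]
turn [-0.0006 -0.0005 -0.0011]
[0.15 0.72 0.  ] [-3.7  2.1  5.5]
[ 0.49092608 -0.14701079  0.108     ]
[ 0.49123799 -0.13675319  0.108     ]
```

>>> carry_out --commands '[{"tx":0,"ty":-0.0005,"tz":0,"rx":0,"ry":0,"rz":0,"jaw":0.2},{"tx":0,"ty":-0.0005,"tz":0,"rx":0,"ry":0,"rz":0,"jaw":0.2}]'

```text
time: 15.82
position: [0.4842, -0.2139, 0.0944]
tool_rot: [2.326, 2.111, 0.001]
ft_force: [-1.2, 1.6, 5.1]
grip_width: 0.358
```

```bash
python3 -c "
from h import *
rel((.484,-.2139,.094),174.5)
from bench import ctrl;print(ctrl.get_state()['torque'].round(2),ctrl.get_state()['ft_force'].round(1))"
```

```text
t 15.825 pos [ 0.4842 -0.2139  0.0944] F [-1.2  1.6  5.1] jaw 0.358
tool y deg -5.560572513143437 z [ 0.001  0.    -1.   ]
shift [-0.     -0.0002  0.0004]
turn [-6.0000e-04 -9.0000e-04  3.1405e+00]
turn [ 0.0006 -0.0004 -0.0011]
[ 0.14  0.4  -0.03] [-1.2  1.6  5.1]
```

>>> carry_out --commands '[{"tx":0,"ty":-0.0005,"tz":0.0005,"rx":0,"ry":0,"rz":0,"jaw":0.2},{"tx":0,"ty":-0.0005,"tz":0.001,"rx":0,"ry":0,"rz":0,"jaw":0.2},{"tx":0,"ty":-0.0005,"tz":0.001,"rx":0,"ry":0,"rz":0,"jaw":0.2}]'

```text
time: 16.2
position: [0.4843, -0.2139, 0.0944]
tool_rot: [2.326, 2.11, 0.002]
ft_force: [-2.2, 1.8, 10.3]
grip_width: 0.361
```

```bash
python3 -c "
from h import *
rel((.484,-.2139,.094),174.5)
from bench import ctrl;print(ctrl.get_state()['torque'].round(2),ctrl.get_state()['ft_force'].round(1))"
```

```text
t 16.2 pos [ 0.4843 -0.2139  0.0944] F [-2.2  1.8 10.3] jaw 0.361
tool y deg -5.55784300466462 z [ 0.002  0.    -1.   ]
shift [ 0.     -0.0003  0.0004]
turn [-4.0000e-04 -2.6000e-03  3.1406e+00]
turn [ 0.0017 -0.0002 -0.001 ]
[ 0.26  0.57 -0.01] [-2.2  1.8 10.3]
```

>>> carry_out --commands '[{"tx":0,"ty":0,"tz":0,"rx":0,"ry":0,"rz":0,"jaw":0.2},{"tx":0,"ty":0,"tz":0.0005,"rx":0,"ry":0,"rz":0,"jaw":0.2},{"tx":0,"ty":0,"tz":0.0005,"rx":0,"ry":0,"rz":0,"jaw":0.2}]' --grip_force 8

```text
time: 16.58
position: [0.4842, -0.214, 0.0941]
tool_rot: [2.326, 2.11, 0.002]
ft_force: [-3.0, 1.9, 10.7]
grip_width: 0.364
```

```bash
python3 -c "
from h import *
rel((.484,-.2139,.094),174.5)
from bench import ctrl;print(ctrl.get_state()['torque'].round(2),ctrl.get_state()['ft_force'].round(1))"
```

```text
t 16.575 pos [ 0.4842 -0.214   0.0941] F [-3.   1.9 10.7] jaw 0.364
tool y deg -5.553822358949804 z [ 0.002 -0.    -1.   ]
shift [ 0.     -0.0002  0.0001]
turn [-2.0000e-04 -2.5000e-03  3.1407e+00]
turn [ 0.0016 -0.0002 -0.0009]
[ 0.21  0.77 -0.03] [-3.   1.9 10.7]
```

>>> carry_out --commands '[{"tx":0,"ty":-0.001,"tz":0,"rx":0,"ry":0,"rz":0,"jaw":0.2},{"tx":0,"ty":-0.001,"tz":0.0003,"rx":0,"ry":0,"rz":0,"jaw":0.2},{"tx":0,"ty":-0.001,"tz":0.0003,"rx":0,"ry":0,"rz":0,"jaw":0.2}]'

```text
time: 16.95
position: [0.4842, -0.214, 0.0941]
tool_rot: [2.324, 2.109, 0.004]
ft_force: [-1.3, 0.4, 10.6]
grip_width: 0.365
```

```bash
python3 -c "
from h import *
rel((.484,-.2139,.094),174.5)
from bench import ctrl;print(ctrl.get_state()['torque'].round(2),ctrl.get_state()['ft_force'].round(1))"; python3 v.py scene s13 215 315 160 240 7
```

```text
t 16.95 pos [ 0.4842 -0.214   0.0941] F [-1.3  0.4 10.6] jaw 0.365
tool y deg -5.545644302209533 z [ 0.004 -0.    -1.   ]
shift [ 0.0001 -0.0002  0.0001]
turn [ 2.0000e-04 -5.9000e-03  3.1408e+00]
turn [ 0.0038  0.0001 -0.0008]
[ 0.19  0.35 -0.02] [-1.3  0.4 10.6]
```

View pics/s13.png

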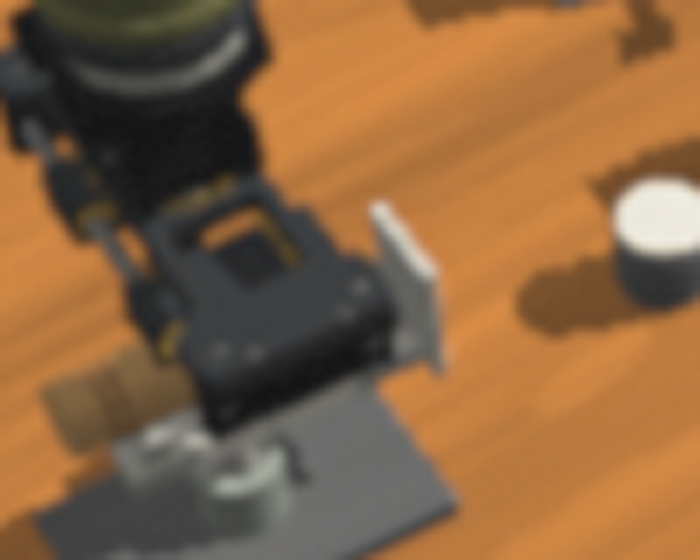

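>>> carry_out --commands '[{"tx":0,"ty":0,"tz":-0.001,"rx":0,"ry":0,"rz":0,"jaw":0.5},{"tx":0,"ty":0,"tz":-0.001,"rx":0,"ry":0,"rz":0,"jaw":0.8},{"tx":0,"ty":0,"tz":-0.001,"rx":0,"ry":0,"rz":0,"jaw":1},{"tx":0,"ty":0,"tz":-0.001,"rx":0,"ry":0,"rz":0,"jaw":1},{"tx":0,"ty":0,"tz":-0.001,"rx":0,"ry":0,"rz":0,"jaw":1},{"tx":0,"ty":0,"tz":-0.001,"rx":0,"ry":0,"rz":0,"jaw":1}]'

```text
time: 17.75
position: [0.4821, -0.2137, 0.0924]
tool_rot: [-2.326, -2.11, 0.0]
ft_force: [0.5, -0.7, 0.4]
grip_width: 0.947
```

>>> carry_out --commands '[{"tx":0,"ty":0.001,"tz":-0.01,"rx":0,"ry":0,"rz":0,"jaw":1},{"tx":0,"ty":0.001,"tz":-0.03,"rx":0,"ry":0,"rz":0,"jaw":1},{"tx":0,"ty":0.001,"tz":-0.07,"rx":0,"ry":0,"rz":0,"jaw":1},{"tx":0,"ty":0.001,"tz":-0.12,"rx":0,"ry":0,"rz":0,"jaw":1},{"tx":0,"ty":0,"tz":-0.17,"rx":0,"ry":0,"rz":0,"jaw":1},{"tx":0.05,"ty":0,"tz":-0.18,"rx":0,"ry":0,"rz":0,"jaw":1},{"tx":0.1,"ty":0,"tz":-0.18,"rx":0,"ry":0,"rz":0,"jaw":1},{"tx":0.15,"ty":0,"tz":-0.18,"rx":0,"ry":0,"rz":0,"jaw":1},{"tx":0.2,"ty":0,"tz":-0.18,"rx":0,"ry":0,"rz":0,"jaw":1},{"tx":0.24,"ty":0,"tz":-0.18,"rx":0,"ry":0,"rz":0,"jaw":1},{"tx":0.25,"ty":0,"tz":-0.18,"rx":0,"ry":0,"rz":0,"jaw":1}]'

```text
time: 19.12
position: [0.5065, 0.0383, 0.2734]
tool_rot: [-2.321, -2.117, -0.002]
ft_force: [0.3, -0.7, 0.0]
grip_width: 1.002
```

```bash
python3 v.py scene s14 215 315 160 240 7; python3 v.py top t14 360 416 188 228 12; cp pics/t14_raw.png x.png; python3 v.py scene s15 0 640 0 400 1
```

```text
(no output)
```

View pics/s14.png

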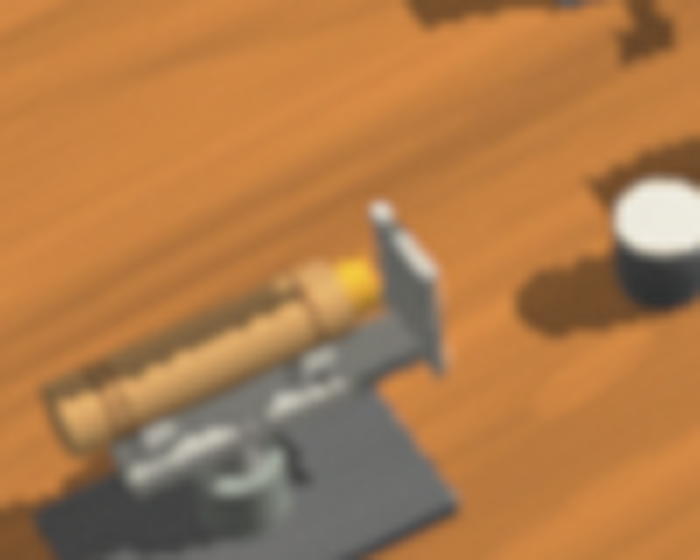

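View pics/t14.png

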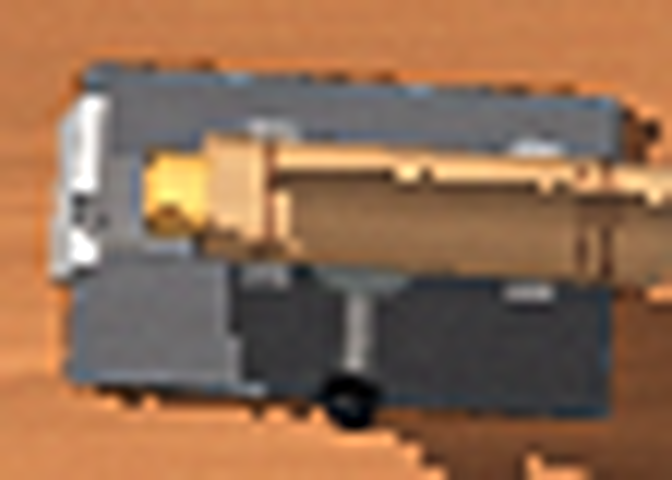

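View pics/s15.png

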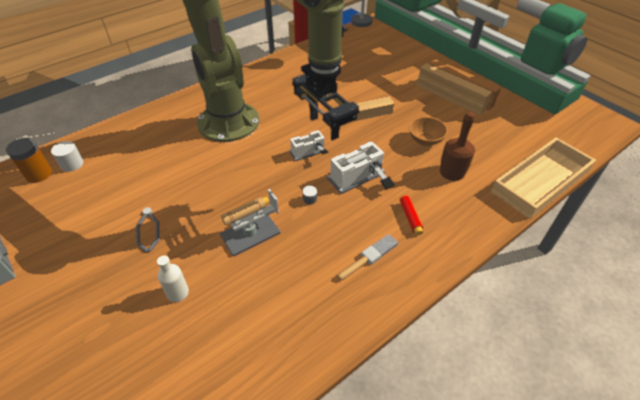

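```bash
python3 -c "
from h import *
t=cv2.imread('pics/t14_raw.png')
cv2.imwrite('pics/t14c.png',cv2.resize(t[188:228,366:422],None,fx=12,fy=12,interpolation=cv2.INTER_CUBIC))
a=ray('top',(360+146/12-.5,188+192/12-.5),.106);print(a)
hue=cv2.cvtColor(t,cv2.COLOR_BGR2HSV)
for y in (203,205,207,209): print(y,hue[y,408:422].tolist())
s=cv2.imread('pics/s14_raw.png')
print('scene ferr',ray('scene',(215+383/7-.5,160+288/7-.5),.106),'butt',ray('scene',(215+70/7-.5,160+420/7-.5),.106))
"
```

```text
[ 0.49108964 -0.14776867  0.106     ]
203 [[13, 128, 231], [14, 125, 234], [12, 141, 185], [13, 127, 225], [17, 111, 255], [16, 112, 255], [17, 110, 248], [16, 112, 242], [14, 131, 231], [12, 157, 213], [13, 154, 213], [13, 153, 211], [13, 155, 212], [12, 155, 211]]
205 [[12, 130, 108], [11, 124, 105], [12, 133, 102], [12, 128, 102], [14, 130, 118], [14, 128, 112], [13, 125, 106], [13, 117, 98], [12, 147, 153], [12, 156, 194], [13, 158, 190], [12, 154, 192], [12, 161, 189], [12, 158, 189]]
207 [[12, 129, 128], [14, 126, 156], [11, 133, 90], [15, 127, 153], [14, 128, 149], [14, 125, 151], [15, 122, 146], [14, 121, 141], [13, 151, 182], [13, 158, 198], [13, 156, 196], [13, 158, 194], [13, 159, 193], [12, 159, 194]]
209 [[11, 139, 101], [14, 122, 151], [11, 144, 103], [14, 127, 145], [14, 127, 148], [14, 126, 148], [13, 125, 143], [15, 114, 137], [12, 150, 189], [12, 157, 206], [13, 156, 208], [12, 156, 204], [12, 157, 205], [12, 155, 206]]
scene ferr [ 0.49571811 -0.14544708  0.106     ] butt [ 0.47769986 -0.2752375   0.106     ]
```

View pics/t14c.png

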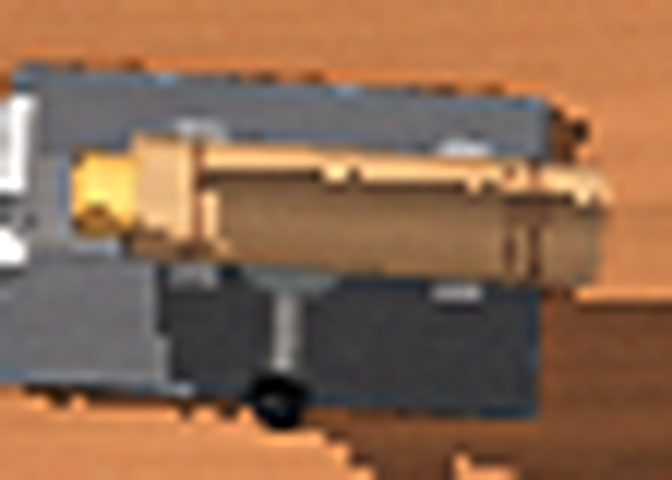

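```bash
python3 -c "
from bench import ctrl
print(ctrl.close_job(), ctrl.get_state()['time'])"
```

```text
the job is handed in; nothing more can be done
the job is handed in; nothing more can be done
```

The handle is lying in the cradle's two V saddles, brass end towards the end plate, and the job was handed in at about 19 s of the 54 s allowed.

- **Lever:** I pressed the pad with closed fingers until it held still under about 32 N, against the roughly 11 N it takes to move. The pictures afterwards showed the lever down and the handle raised.
- **Taking it out:** I gripped the handle across the notch. The opening read about 31 mm against 32 mm for the wood, and it lifted clear.
- **Seating:** I lowered it slowly until the fingertips stopped at 94 mm, which puts the seated axis at about 106 mm. More push raised the force from 5 N to 10 N without moving it. I then eased the grip and shifted about 1 mm sideways, and the side force dropped to about 1 N. The wrist moments then pointed to both saddles carrying the load, so I let go.
- **Final pictures:** The handle lies lengthwise and looks level in both Vs. In the top view it sits roughly 1–2 mm from the middle of the saddles. The gripper is well clear, and the bystanders and the red look-alike look undisturbed.

**Checks that disagreed:**
- The two cameras differed by 2–4 mm in x; I went by the top camera, and the contact forces agreed with it.
- Before the sideways shift, the wrist moments suggested the butt-side saddle was carrying more of the load.
- One wrist turn went the wrong way and brought joint 7 to 2.68 rad, just inside its 2.69 limit, before I turned it back.
- The first move call was refused because it left out some fields, and nothing moved.

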